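# Swap the stock behind the front row

### The arm

A 7-joint arm with a two-finger parallel gripper is mounted at the origin on a cart in front of the work surface, level with it; the furniture and walls round the work are solid. World frame = base frame: x ahead of the robot, y to its left, z up, the work surface at z = 0. Lengths are in mm, angles in degrees, forces in N, time in s.
With the tool pointing down it reaches from about 425 to 825 mm from the base axis. Payload 3.6 kg.
Tool frame: the origin (TCP) lies at the very end of the fingers, on their centre line; the grasp point (between the pads) lies behind it (r.pinch_z is the z of the grasp point in the tool frame, in mm); z points along the fingers, y is the line along which they close (so a half turn about z gives the same grasp; the last joint's range is limited). The gripper opens to 85 mm and grips with 20 to 120 N. Pads are 22 mm wide; open, the fingers measure 114 mm over their backs; the gripper's body (76 mm by 85 mm) begins 54 mm behind the grasp point. The pads swing forward as they close: fully open they stand 13 mm farther back than shut.
Start: joints at [-66.32, 35.231, -0.722, 81.555, 0.464, 63.22, -2.315], TCP at [276.707, 588.129, 231.297] pointing down, gripper open.
Joint ranges: [-178.69, 178.69], [-17.37, 117.87], [-77.05, 75.6], [15.02, 138.74], [-78.02, 258.01], [0.78, 113.62], [-162.83, 162.83]. Speed limits (degrees/s): [159.86, 159.86, 180, 180, 180, 180, 180].

### API

Orientations are given as a 3x3 rotation matrix whose columns are the frame's x, y, z axes.
In Python, from workcell import r gives the robot as it stands. The module is installed in compiled form; this text tells all that it offers.
- The arm moves only by the tool play_rows, never from a script. Its arguments are lists of equal length, an entry for each row: "xyz": the shift along the tool's x, y, z in cm, a list of three; "delta_rot": the turn, a rotation vector about the tool's x, y, z in degrees, a list of three; "grip": the opening, from 0 (shut) to 1 (fully open). In form: {"xyz": [[x, y, z], ...], "delta_rot": [[ax, ay, az], ...], "grip": [grip, ...]}. A call has 1 to 5 rows; each row shifts and turns the commanded pose from where the row before left it, along the tool's axes as they then stand; what a row does not reach is not made up. A row lasts 1/10 s, in which the tool goes at most 50 mm and 8.59 degrees, less where a joint would pass 70% of its speed; a pose out of reach is approached as far as the arm can. A call is refused whole if a number of a shift passes 5 or a number of a turn 8.59, either way. A call with a gripper value outside its range is refused whole. The fingers move at their own pace and stop on an object; the grip force is fixed at half the most. Time passes only in rows, so rows that do not move let the fingers close. It gives the time, the measured TCP pose, the force, the opening and the grip force at its end, in the units of the state.
- r.get_state(): the state, without advancing time (a new reading comes with each control period).
- r.snapshot(name): name is "scene" or "top" or "wrist"; returns (picture, depth): 400x640x3 uint8, red, green, blue; 400x640 float32, mm along the optical axis (not along the pixel's ray), 0 where there is no reading.
- r.camera_info(name): a dict with "camera_matrix" (3x3 intrinsics, pixels), "pose" (4x4, takes a point from camera to world coordinates). Camera axes: x right, y up, looking along -z (the intrinsics and any distortion apply to the point x, -y, -z); pixel columns grow to the right and rows downward; lengths in mm; the calibration is good to about 2 mm. A picture is of the moment at which its call begins: read the wrist's pose just before it. camera_info takes no time and is no camera call; for the wrist camera it gives the pose at the moment of the call.
- r.job_done(): hands the job in; it is judged then, once.
The state is a dict: "time_s": time; "joint_positions": joint angles; "qvel": joint speeds; "tau": joint torques, N m; "tool_pos": TCP position; "tcp_rot": TCP orientation; "force": force on the tool from outside, world axes, zero at the start; "wrist_torque": the same for the moment, N m; "gripper_width": finger opening in mm; "grasp_force": force on a finger pad.
Only numpy, scipy, OpenCV 4.12 (cv2) and the standard library are available. Lean on these libraries where they do the work, as an engineer would, in place of code of your own. Each camera call takes 0.05 s, during which the arm holds its last target. There are 200 camera calls.

### The job

The flat carton of spark plugs at the back of the plywood stand is wanted, and the grease tin beside the stand is to take its place there. First clear the tall filter carton and the yellow glue bottle out of the way, standing both on the black rubber mat; then lay the plug carton flat in the grey steel tray, and after that stand the grease tin in the back bay that the plug carton has left. Finally put the filter carton and the glue bottle back upright, each on the spot where it stood at the start with the carton square in its bay, never letting the carton, bottle or tin tip over.

Things in the scene. Friction and masses are not known exactly. Their poses are not given: they have to be found in the camera images.
- filter_carton: Tall upright brown cardboard filter carton with flaps, 51 x 70 mm and 108 mm high (flaps to 122 mm), 0.18 kg. Origin: centre of its underside; x across the 51 mm side (grasp across this, from above, near the top), y along the 70 mm side, z up. At the start its x and y are parallel to the stand's. Stands in either front bay of the stand.
- glue_bottle: Upright yellow glue bottle, 40 mm diameter up to 119 mm height, then a yellow cap 28 mm wide up to 145 mm, 0.14 kg. Origin: centre of its underside, z up. Stands in the other front bay. Grip the 40 mm body just below its shoulder, with room for the cap between the fingers.
- plug_carton: Flat printed cardboard carton of spark plugs (orange and white, black stripes), 52 x 96 mm and 34 mm high, 0.24 kg. Origin: centre of its underside; x across the 52 mm side (grasp across this from above), y along the 96 mm side, z up. Lies in the back bay of the stand (others like it elsewhere belong to the room), x and y parallel to the stand's.
- grease_tin: Round grease tin, red with a blue lid, 67 mm diameter and 58 mm high, 0.3 kg; the lid is fast. Origin: centre of its underside, z up. Stands on the bench near its front edge, to the right of the stand (a like tin far back behind the wooden box belongs to the room).
- stand: Fixed low plywood stand, 175 mm deep (its x, away from the robot) x 183 mm wide (its y, to the left). Origin: centre of its underside on the bench. Floor 8 mm above the bench; lips and dividers 5 mm thick rise to 20 mm. Two front bays, inside 76 mm (x) x 84 mm (y), centres at x = -44.5 mm, y = +44.5 and -44.5 mm; one back bay behind, with a narrow empty pocket either side.
- back_bay (a point): Centre of the floor of the stand's back bay, which is 84 mm deep (x) x 112 mm wide (y) inside; 8 mm above the bench; axes as the stand's.
- mat: Black ribbed rubber mat fixed on the bench, 110 mm (its x) x 210 mm (its y), 3 mm thick. Origin: centre of its underside. It has room for the filter carton and the glue bottle side by side along y. Left or right of the stand.
- tray: Fixed shallow open grey steel tray, outside 94 mm (its x) x 138 mm (its y), rim 19 mm above the bench, inside 86 x 130 mm, floor 4 mm thick. Origin: centre of its underside. The plug carton fits flat in it with its long side along the tray's long side (y). Its y points roughly towards the robot or away. It lies across the stand from the mat.

How it is judged (in metres and radians):
On the way, in this order (a step that is already met when the one before it is completed fails the run):
1. the filter carton and the glue bottle both stand on the rubber mat (x of filter_carton in the frame of mat between -0.055 and 0.055 m and y of filter_carton in the frame of mat between -0.105 and 0.105 m and angle between each of filter_carton, glue_bottle's own z axis and vertical below 0.15 rad and height (world z) of each of filter_carton, glue_bottle below 0.01 m and x of glue_bottle in the frame of mat between -0.055 and 0.055 m and y of glue_bottle in the frame of mat between -0.105 and 0.105 m), for 0.2 s.
2. the plug carton lies flat in the steel tray while both still stand on the mat (all of step 1 and x of plug_carton in the frame of tray between -0.03 and 0.03 m and y of plug_carton in the frame of tray between -0.03 and 0.03 m and angle between plug_carton's own z axis and vertical below 0.1 rad and height (world z) of plug_carton below 0.009 m), for 0.2 s.
3. the grease tin stands in the back bay while both still stand on the mat (all of step 1 and x of grease_tin in the frame of back_bay between -0.015 and 0.015 m and y of grease_tin in the frame of back_bay between -0.03 and 0.03 m and angle between grease_tin's own z axis and vertical below 0.1 rad and height (world z) of grease_tin below 0.014 m), for 0.2 s.
At the end, for the whole second after the job is handed in: Filter carton (square within 0.25 rad) and glue bottle upright within 15 mm of where each stood at the start; grease tin on the back bay's floor (within 15 mm front to back, 30 mm sideways of its centre); plug carton flat on the floor of the tray; all at rest (distance of each of filter_carton, glue_bottle from where it was at the start of the episode below 0.015 m and angle between each of filter_carton, glue_bottle, plug_carton, grease_tin's own z axis and vertical below 0.1 rad and angle between the y axis of filter_carton and the y axis of stand, either way round below 0.25 rad and x of plug_carton in the frame of tray between -0.03 and 0.03 m and y of plug_carton in the frame of tray between -0.03 and 0.03 m and height (world z) of plug_carton below 0.009 m and x of grease_tin in the frame of back_bay between -0.015 and 0.015 m and y of grease_tin in the frame of back_bay between -0.03 and 0.03 m and height (world z) of grease_tin below 0.014 m and linear speed of each of filter_carton, glue_bottle, plug_carton, grease_tin below 0.02 m/s); the robot touches nothing.
It fails at once if the filter carton, the glue bottle or the grease tin tipped over (angle between any of filter_carton, glue_bottle, grease_tin's own z axis and vertical above 0.7 rad).
It also fails if it takes over 134 s, if anything falls off the work surface, if the arm or the gripper's body presses on something with over 40 N, if the wrist force passes 120 N, or if a joint passes its speed limit or range.

## Working session

There is one attempt and no reset: what is moved stays moved. The work goes in short steps, Python scripts to look and compute and a tool call to move; the robot and the scene stay as the last step left them, time stands still between calls to the robot, and variables do not carry over. Pictures are saved under pics/ and viewed, at most 14 in all, crops included, and the job is handed in when it is done.

Besides the shell and the picture viewer there is one more tool, called as name(argument=value, ...), one argument or row to a line, values as JSON. play_rows: Moves the arm, as the interface text tells. Its arguments: {"type":"object","properties":{"xyz":{"type":"array"},"delta_rot":{"type":"array"},"grip":{"type":"array"}},"required":["xyz","delta_rot","grip"]}

```bash
mkdir -p pics
python3 - <<'E'
from workcell import r
import cv2,numpy as np
for n in("scene","top"):
    p,d=r.snapshot(n); cv2.imwrite(f"pics/{n}0.png",p[:,:,::-1]); np.save(f"{n}_d.npy",d)
    i=r.camera_info(n); print(n,np.round(i["camera_matrix"],2).tolist(),np.round(i["pose"],4).tolist(),i.keys())
s=r.get_state()
print(s["time_s"],s["tool_pos"],np.round(s["tcp_rot"],3),s["gripper_width"],r.pinch_z)
E
```

```text
scene [[449.86, 0.0, 312.76], [0.0, 449.86, 200.98], [0.0, 0.0, 1.0]] [[0.845, 0.243, -0.4763, -171.4958], [-0.5347, 0.3841, -0.7527, -1099.1752], [0.0, 0.8908, 0.4545, 720.5033], [0.0, 0.0, 0.0, 1.0]] dict_keys(['camera_matrix', 'pose'])
top [[361.67, 0.0, 315.9], [0.0, 361.67, 193.82], [0.0, 0.0, 1.0]] [[-0.0277, 0.981, -0.1919, 372.2495], [-0.9996, -0.0273, 0.0044, 55.1583], [-0.0009, 0.192, 0.9814, 1051.4599], [0.0, 0.0, 0.0, 1.0]] dict_keys(['camera_matrix', 'pose'])
0.1 [276.44192112 587.49874267 230.22570757] [[-0.905  0.426 -0.001]
 [ 0.426  0.905 -0.002]
 [-0.    -0.002 -1.   ]] 85.18889624906643 -18.700000000000003
```

View pics/scene0.png

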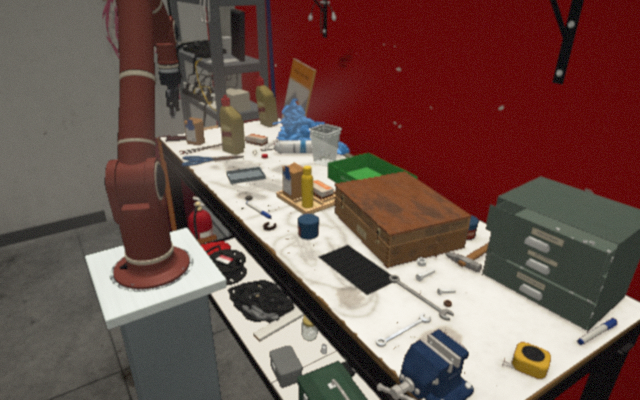

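View pics/top0.png

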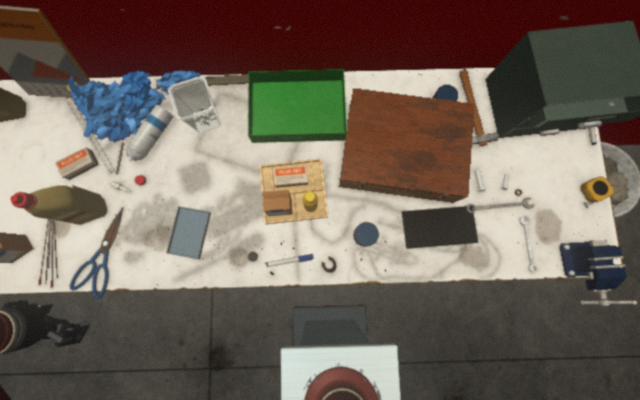

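Top view: stand ≈(295,191), filter carton (277,202), bottle (311,201), plug carton (291,176), tin (366,234), mat (440,228), tray (189,233). Measuring these next.

```bash
cat > h.py <<'E'
import cv2,numpy as np
from workcell import r
def rays(cam,uv,pose=None):
    i=r.camera_info(cam); K=np.array(i["camera_matrix"]);P=np.array(i["pose"]) if pose is None else pose
    uv=np.atleast_2d(uv).astype(float)
    d=np.c_[(uv[:,0]-K[0,2])/K[0,0],-(uv[:,1]-K[1,2])/K[1,1],-np.ones(len(uv))]
    return P[:3,3],d@P[:3,:3].T
def plane(cam,uv,z,pose=None):
    o,d=rays(cam,uv,pose); return o+d*((z-o[2])/d[:,2])[:,None]
def cloud(cam,D,pose=None):
    v,u=np.mgrid[:400,:640]; o,d=rays(cam,np.c_[u.ravel(),v.ravel()],pose)
    return (o+d*D.reshape(-1,1)).reshape(400,640,3)
def box(cam,mask,z,pose=None):
    # min-area rectangle of the mask's largest contour, cast to plane z
    c=max(cv2.findContours(mask.astype(np.uint8),cv2.RETR_EXTERNAL,cv2.CHAIN_APPROX_NONE)[0],key=cv2.contourArea)
    w=plane(cam,c[:,0,:],z,pose)[:,:2]; (cx,cy),(a,b),t=cv2.minAreaRect(w.astype(np.float32))
    if a>b: a,b,t=b,a,t+90   # t = angle of short side (x)
    t=(t+90)%180-90
    return np.round([cx,cy,a,b,t],1)
E
python3 - <<'E'
from h import *
p=cv2.imread("pics/top0.png"); D=np.load("top_d.npy"); W=cloud("top",D)
hsv=cv2.cvtColor(p,cv2.COLOR_BGR2HSV)
def roi(u0,v0,u1,v1):
    m=np.zeros((400,640),bool); m[v0:v1,u0:u1]=1; return m
for n,(u,v) in dict(stand=(295,219),carton=(272,198),bottle=(311,198),plug=(291,172),tin=(366,234),mat=(440,228),tray=(189,233),bench=(340,235)).items():
    print(n,(u,v),hsv[v,u],np.round(W[v,u]))
H,S,V=[hsv[...,k].astype(int) for k in range(3)]
m=roi(395,200,485,255)&(V<60); print("mat",m.sum(),box("top",m,3))
m=roi(160,200,216,264)&(H>85)&(H<125)&(S>40); print("tray",m.sum(),box("top",m,19))
m=roi(350,215,385,250)&(S>90)&(H>90)&(H<130); print("tin",m.sum(),box("top",m,58))
m=roi(255,155,332,228)&(S>70); print("stand",m.sum(),box("top",m,20))
for n,R,z0,z1 in(("carton",roi(255,180,297,225),95,130),("bottle",roi(297,180,325,225),110,160),("plug",roi(268,158,315,190),30,60),("tin",roi(345,210,390,255),48,70),("tray",roi(160,195,220,265),12,30)):
    q=W[R&(W[...,2]>z0)&(W[...,2]<z1)]; print(n,len(q),np.round(cv2.minAreaRect(q[:,:2].astype(np.float32))[:2],1),np.round(np.median(q,0),1))
cv2.imwrite("pics/topcrop.png",cv2.resize(p[150:270,150:500],None,fx=2.28,fy=2.28,interpolation=cv2.INTER_CUBIC))
E
```

```text
stand (295, 219) [ 18  97 176] [502. 112.  21.]
carton (272, 198) [ 15 135 151] [547. 167. 117.]
bottle (311, 198) [ 24 170 219] [538.  64. 152.]
plug (291, 172) [ 10 167 215] [635. 120.  43.]
tin (366, 234) [104  56  96] [451. -83.  59.]
mat (440, 228) [18 26 50] [ 466. -306.    3.]
tray (189, 233) [ 95  25 134] [472. 420.   5.]
bench (340, 235) [ 21  34 207] [455. -16.  -3.]
mat 2356 [ 470.6 -304.3  101.1  200.3    3.1]Traceback (most recent call last):
  File "<stdin>", line 10, in <module>
  File "h.py", line 15, in box
    c=max(cv2.findContours(mask.astype(np.uint8),cv2.RETR_EXTERNAL,cv2.CHAIN_APPROX_NONE)[0],key=cv2.contourArea)
ValueError: max() iterable argument is empty
```

Run:
```python
from h import *
p=cv2.imread("pics/top0.png"); D=np.load("top_d.npy"); W=cloud("top",D)
hsv=cv2.cvtColor(cv2.GaussianBlur(p,(3,3),0),cv2.COLOR_BGR2HSV)
def roi(u0,v0,u1,v1):
    m=np.zeros((400,640),bool); m[v0:v1,u0:u1]=1; return m
H,S,V=[hsv[...,k].astype(int) for k in range(3)]
m=roi(395,200,485,255)&(V<90); print("mat",m.sum(),box("top",m,3))
m=roi(160,200,216,264)&(H>80)&(H<130)&(V<165); print("tray",m.sum(),box("top",m,19))
m=roi(350,215,385,250)&(V<130); print("tin",m.sum(),box("top",m,58))
m=roi(255,155,332,228)&(S>65); print("stand",m.sum(),box("top",m,20))
for n,R,z0,z1 in(("carton",roi(255,180,297,225),95,130),("bottle",roi(297,180,325,225),110,160),("plug",roi(268,158,315,190),30,60),("tin",roi(345,210,390,255),48,70),("tray",roi(160,195,220,265),12,30),("box",roi(335,85,480,205),60,200)):
    q=W[R&(W[...,2]>z0)&(W[...,2]<z1)]; print(n,len(q),np.round(np.hstack(cv2.minAreaRect(q[:,:2].astype(np.float32))),1),np.round(np.median(q,0),1), q.min(0).round(),q.max(0).round())
cv2.imwrite("pics/topcrop.png",cv2.resize(p[150:270,150:500],None,fx=2.28,fy=2.28,interpolation=cv2.INTER_CUBIC))
```

```text
mat 2536 [ 470.6 -304.4  105.1  205.3    2.7]
tray 1291 [473.8 417.1  84.4 128.2  79.2]
tin 474 [450.1 -81.8  62.9  68.2  24.5]
stand 3485 [585.7 116.9 177.8 186.    4.9]
carton 561 [541.3 157.9  51.3  70.4   3.3] [540.6 157.8 119.8] [515. 122.  95.] [568. 193. 129.]
bottle 181 [539.7  69.5  36.8  32.5  88.4] [538.1  68.5 151.6] [523.  51. 112.] [556.  88. 159.]
plug 626 [628.6 123.9  53.3  95.9   3.6] [626.9 123.6  44. ] [599.  75.  30.] [656. 172.  51.]
tin 475 [452.2 -83.2  66.1  63.1  88.5] [452.4 -82.4  59.5] [ 421. -116.   50.] [484. -50.  66.]
tray 314 [474.9 420.4  95.9 137.9  78.2] [472.1 423.   19.3] [400. 362.  12.] [549. 479.  26.]
box 12427 [ 733.4 -195.8  371.7  349.    80.3] [ 690.6 -205.4  112.2] [ 539. -393.   60.] [890.  -9. 119.]
```

View pics/topcrop.png

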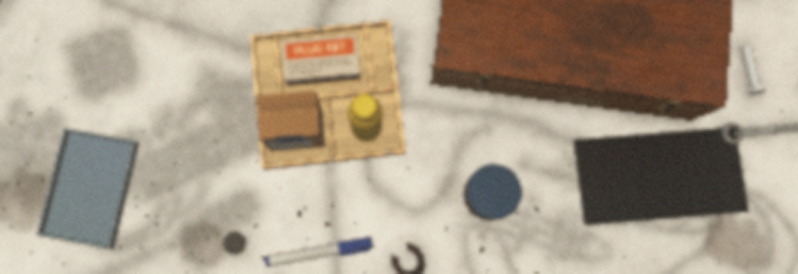

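Crop confirms: carton left front, bottle right front, plug carton back, stand turned about +4°. I'll write a planner helper that converts a target into rows.

```bash
cat >> h.py <<'E'
from scipy.spatial.transform import Rotation as Ro
def go(way,grip,sp=4.5):
    """way: list of (x,y,z,yaw of tool y); prints rows from the present measured pose, in calls of 5"""
    s=r.get_state(); p=np.array(s["tool_pos"]); R=np.array(s["tcp_rot"])
    X=[];T=[]
    for x,y,z,yaw in way:
        cur=np.degrees(np.arctan2(R[1,1],R[0,1])); dy=(yaw-cur+90)%180-90; yw=np.radians(cur+dy)
        c,s_=np.cos(yw),np.sin(yw); G=np.array([[s_,c,0],[-c,s_,0],[0,0,-1]])
        rv=Ro.from_matrix(R.T@G).as_rotvec(degrees=True); t=np.array([x,y,z],float)
        n=max(1,int(np.ceil(max(np.linalg.norm(t-p)/10/sp,np.linalg.norm(rv)/8.0))))
        for k in range(n):
            X.append(np.round(R.T@(t-p)/n/10,2).tolist()); T.append(np.round(rv/n,1).tolist()); R=R@Ro.from_rotvec(rv/n,degrees=True).as_matrix()
        p=t
    for i in range(0,len(X),5):
        x,t=X[i:i+5],T[i:i+5]; print(f'xyz {x}\n rot {t} grip {[grip]*len(x)}')
def st():
    s=r.get_state(); R=np.array(s["tcp_rot"])
    print(round(s["time_s"],2),np.round(s["tool_pos"],1),"yaw",round(float(np.degrees(np.arctan2(R[1,1],R[0,1]))),1),"F",np.round(s["force"],1),"w",round(s["gripper_width"],1),"g",round(s["grasp_force"],1))
E
python3 -c "
from h import *
go([(480,110,340,4)],1)"
```

```text
Traceback (most recent call last):
  File "h.py", line 28, in go
    rv=Ro.from_matrix(R.T@G).as_rotvec(degrees=True); t=np.array([x,y,z],float)
       ~~~~~~~~~~~~~~^^^^^^^
  File "scipy/spatial/transform/_rotation.pyx", line 1143, in scipy.spatial.transform._rotation.Rotation.from_matrix
ValueError: Non-positive determinant (left-handed or null coordinate frame) in rotation matrix 0: [[-4.87838392e-01 -8.72933963e-01  9.25217216e-06]
 [-8.72931427e-01  4.87837001e-01  2.40496460e-03]
 [ 2.10388883e-03 -1.16515755e-03  9.99997108e-01]].
```

```bash
sed -i 's/\[\[s_,c,0\],\[-c,s_,0\]/[[-s_,c,0],[c,s_,0]/' h.py && python3 -c "
from h import *
go([(480,110,340,4)],1)"
```

```text
xyz [[-3.23, -2.88, -0.91], [-3.47, -2.58, -0.91], [-3.69, -2.27, -0.91], [-3.87, -1.93, -0.91], [-4.03, -1.58, -0.91]]
 rot [[-0.0, 0.0, 5.1], [-0.0, 0.0, 5.1], [-0.0, 0.0, 5.1], [-0.0, 0.0, 5.1], [-0.0, 0.0, 5.1]] grip [1, 1, 1, 1, 1]
xyz [[-4.15, -1.22, -0.91], [-4.24, -0.85, -0.91], [-4.3, -0.47, -0.91], [-4.32, -0.09, -0.91], [-4.32, 0.29, -0.91]]
 rot [[-0.0, 0.0, 5.1], [-0.0, 0.0, 5.1], [-0.0, 0.0, 5.1], [-0.0, 0.0, 5.1], [-0.0, 0.0, 5.1]] grip [1, 1, 1, 1, 1]
xyz [[-4.27, 0.67, -0.91], [-4.2, 1.05, -0.91]]
 rot [[-0.0, 0.0, 5.1], [-0.0, 0.0, 5.1]] grip [1, 1]
```

play_rows(
  xyz=[
    [-3.2, -2.9, -0.9],
    [-3.5, -2.6, -0.9],
    [-3.7, -2.3, -0.9],
    [-3.9, -1.9, -0.9],
    [-4.0, -1.6, -0.9],
  ],
  delta_rot=[
    [0, 0, 5.1],
    [0, 0, 5.1],
    [0, 0, 5.1],
    [0, 0, 5.1],
    [0, 0, 5.1],
  ],
  grip=[1, 1, 1, 1, 1],
)

```text
time_s: 0.6
tool_pos: [361.5, 386.4, 276.3]
tcp_rot: [[-0.631, 0.776, -0.001], [0.776, 0.631, -0.001], [-0.0, -0.001, -1.0]]
force: [-0.0, 1.0, -0.3]
gripper_width: 85.3
grasp_force: 0.0
```

play_rows(
  xyz=[
    [-4.2, -1.2, -0.9],
    [-4.2, -0.9, -0.9],
    [-4.3, -0.5, -0.9],
    [-4.3, -0.1, -0.9],
    [-4.3, 0.3, -0.9],
  ],
  delta_rot=[
    [0, 0, 5.1],
    [0, 0, 5.1],
    [0, 0, 5.1],
    [0, 0, 5.1],
    [0, 0, 5.1],
  ],
  grip=[1, 1, 1, 1, 1],
)

```text
time_s: 1.1
tool_pos: [444.6, 187.4, 321.5]
tcp_rot: [[-0.235, 0.972, -0.001], [0.972, 0.235, -0.0], [0.0, -0.001, -1.0]]
force: [0.5, 0.3, 0.2]
gripper_width: 85.5
grasp_force: 0.0
```

play_rows(
  xyz=[
    [-4.3, 0.7, -0.9],
    [-4.2, 1.1, -0.9],
    [0, 0, 0],
    [0, 0, 0],
  ],
  delta_rot=[
    [0, 0, 5.1],
    [0, 0, 5.1],
    [0, 0, 0],
    [0, 0, 0],
  ],
  grip=[1, 1, 1, 1],
)

```text
time_s: 1.5
tool_pos: [478.8, 108.2, 339.1]
tcp_rot: [[-0.06, 0.998, -0.001], [0.998, 0.06, 0.0], [0.0, -0.001, -1.0]]
force: [0.2, 1.6, 0.3]
gripper_width: 85.1
grasp_force: 0.0
```

Run:
```python
from h import *
st()
P=np.array(r.camera_info("wrist")["pose"]); p,d=r.snapshot("wrist"); np.savez("w1.npz",P=P,d=d); cv2.imwrite("pics/w1.png",p[:,:,::-1])
print(np.round(P,3))
```

```text
1.5 [478.8 108.2 339.1] yaw 3.5 F [0.2 1.6 0.3] w 85.1 g 0.0
[[ 9.98000e-01 -5.80000e-02 -1.70000e-02  4.74089e+02]
 [ 6.00000e-02  9.57000e-01  2.85000e-01  1.80549e+02]
 [-1.00000e-03 -2.86000e-01  9.58000e-01  4.81628e+02]
 [ 0.00000e+00  0.00000e+00  0.00000e+00  1.00000e+00]]
```

View pics/w1.png

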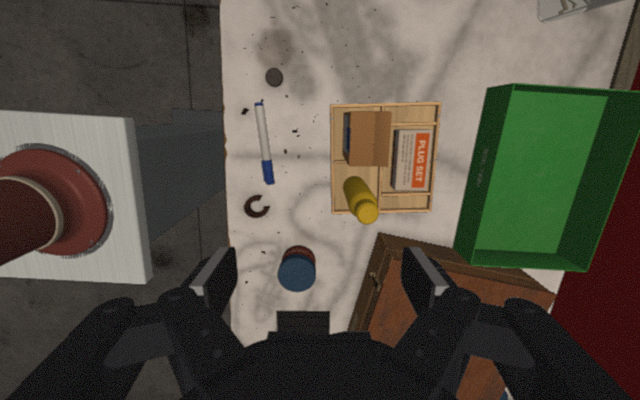

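Wrist view: stand spans (331–440, 102–215), carton (368,137), bottle cap (366,212), plug carton (410,159), tin lid (297,272).

Run:
```python
from h import *
z=np.load("w1.npz");P,D=z["P"],z["d"]; p=cv2.imread("pics/w1.png"); W=cloud("wrist",D,P)
def roi(u0,v0,u1,v1):
    m=np.zeros((400,640),bool); m[v0:v1,u0:u1]=1; return m
H,S,V=[cv2.cvtColor(cv2.GaussianBlur(p,(3,3),0),cv2.COLOR_BGR2HSV)[...,k].astype(int) for k in range(3)]
m=roi(322,92,452,226)&(S>70); print("stand",box("wrist",m,20,P))
m=roi(272,240,322,298)&(H>95)&(H<125)&(S>70); print("lid",m.sum(),box("wrist",m,58,P))
for n,R,z0,z1 in(("carton",roi(335,100,395,170),112,140),("bottlebody",roi(335,165,385,230),60,120),("cap",roi(335,165,385,230),140,170),("plug",roi(390,120,436,195),38,50),("tin",roi(270,240,325,298),50,70),("stand20",roi(325,95,450,222),14,26)):
    q=W[R&(W[...,2]>z0)&(W[...,2]<z1)]; print(n,len(q),np.round(np.hstack(cv2.minAreaRect(q[:,:2].astype(np.float32))),1),np.round(np.median(q,0),1))
for u,v in((300,150),(420,110),(285,230)): print(W[v,u].round(1))
q=W[225:400,350:560].reshape(-1,3); q=q[(q[:,2]>95)&(q[:,2]<130)]; print("box", q[:,0].min(), q[q[:,0].argmin()])
```

```text
stand [585.3 106.5 175.4 204.2   4.9]
lid 1018 [451.3 -79.3  60.1  68.7  -5.2]
carton 2280 [539.2 156.   51.3  69.7   3.2] [539.9 157.8 118.2]
bottlebody 427 [539.4  87.9  41.3  71.    4.1] [532.7  83.9 106.9]
cap 447 [541.5  67.5  28.1  28.7  66.5] [540.2  69.5 152.7]
plug 2042 [626.  121.7  52.9  95.9   3.7] [625.2 124.1  42.4]
tin 1096 [450.3 -84.1  66.2  65.4   2.6] [450.7 -81.9  58.1]
stand20 2094 [584.7 116.4 175.6 182.9   4.7] [601.4 120.6  19.6]
[4.451e+02 1.234e+02 4.000e-01]
[636.6 200.1   8.7]
[423.4 -25.5   1.3]
box 570.5857931305759 [ 570.58579313 -146.90859797  108.42190652]
```

```bash
python3 -c "
from h import *
go([(541,68,210,4),(541,68,90,4)],1)"
```

```text
xyz [[-1.15, 1.5, 3.22], [-1.15, 1.5, 3.22], [-1.15, 1.5, 3.22], [-1.15, 1.49, 3.22], [-0.0, -0.0, 4.0]]
 rot [[-0.0, -0.0, -0.1], [-0.0, -0.0, -0.1], [-0.0, -0.0, -0.1], [-0.0, -0.0, -0.1], [0.0, 0.0, 0.0]] grip [1, 1, 1, 1, 1]
xyz [[-0.0, -0.0, 4.0], [-0.0, -0.0, 4.0]]
 rot [[0.0, 0.0, 0.0], [0.0, 0.0, 0.0]] grip [1, 1]
```

play_rows(
  xyz=[
    [-1.15, 1.5, 3.2],
    [-1.15, 1.5, 3.2],
    [-1.15, 1.5, 3.2],
    [-1.15, 1.5, 3.2],
    [0, 0, 0],
  ],
  delta_rot=[
    [0, 0, 0],
    [0, 0, 0],
    [0, 0, 0],
    [0, 0, -0.4],
    [0, 0, 0],
  ],
  grip=[1, 1, 1, 1, 1],
)

```text
time_s: 2.05
tool_pos: [539.4, 67.2, 206.4]
tcp_rot: [[-0.07, 0.997, -0.01], [0.998, 0.07, -0.002], [-0.002, -0.01, -1.0]]
force: [-1.2, 0.3, 0.2]
gripper_width: 85.1
grasp_force: 0.0
```

play_rows(
  xyz=[
    [0, 0, 3],
    [0, 0, 3],
    [0, 0, 3],
    [0, 0, 2],
    [0, 0, 1],
  ],
  delta_rot=[
    [0, 0, 0],
    [0, 0, 0],
    [0, 0, 0],
    [0, 0, 0],
    [0, 0, 0],
  ],
  grip=[1, 1, 1, 1, 1],
)

```text
time_s: 2.55
tool_pos: [540.3, 69.5, 90.5]
tcp_rot: [[-0.073, 0.997, -0.003], [0.997, 0.073, 0.001], [0.002, -0.003, -1.0]]
force: [-0.7, 0.3, 0.5]
gripper_width: 85.3
grasp_force: 0.0
```

play_rows(
  xyz=[
    [0, 0, 0],
    [0, 0, 0],
    [0, 0, 0],
    [0, 0, 0],
    [0, 0, 0],
  ],
  delta_rot=[
    [0, 0, 0],
    [0, 0, 0],
    [0, 0, 0],
    [0, 0, 0],
    [0, 0, 0],
  ],
  grip=[0, 0, 0, 0, 0],
)

```text
time_s: 3.05
tool_pos: [543.0, 67.4, 93.1]
tcp_rot: [[-0.07, 0.998, 0.004], [0.998, 0.07, 0.001], [0.001, 0.004, -1.0]]
force: [-0.8, -0.1, 6.6]
gripper_width: 37.2
grasp_force: 60.9
```

play_rows(
  xyz=[
    [0, 0, 0],
    [0, 0, 0],
    [0, 0, 0],
    [0, 0, -1],
    [0, 0, -2],
  ],
  delta_rot=[
    [0, 0, 0],
    [0, 0, 0],
    [0, 0, 0],
    [0, 0, 0],
    [0, 0, 0],
  ],
  grip=[0, 0, 0, 0, 0],
)

```text
time_s: 3.55
tool_pos: [540.0, 66.9, 120.8]
tcp_rot: [[-0.07, 0.998, -0.004], [0.998, 0.07, -0.001], [-0.0, -0.004, -1.0]]
force: [-0.4, 0.5, -1.2]
gripper_width: 37.1
grasp_force: 60.3
```

```bash
python3 -c "
from h import *
st();go([(540,69,240,4),(473,-354,240,4)],0,4)"
```

```text
3.55 [540.   66.9 120.8] yaw 4.0 F [-0.4  0.5 -1.2] w 37.1 g 60.3
xyz [[0.07, -0.01, -3.97], [0.07, -0.01, -3.97], [0.07, -0.0, -3.97], [-3.79, -0.88, -0.0], [-3.79, -0.88, -0.0]]
 rot [[-0.1, 0.0, -0.0], [-0.1, 0.0, -0.0], [-0.1, 0.0, -0.0], [0.0, -0.0, 0.0], [0.0, -0.0, 0.0]] grip [0, 0, 0, 0, 0]
xyz [[-3.79, -0.88, -0.0], [-3.79, -0.88, -0.0], [-3.79, -0.88, -0.0], [-3.79, -0.88, -0.0], [-3.79, -0.88, -0.0]]
 rot [[0.0, -0.0, 0.0], [0.0, -0.0, 0.0], [0.0, -0.0, 0.0], [0.0, -0.0, 0.0], [0.0, -0.0, 0.0]] grip [0, 0, 0, 0, 0]
xyz [[-3.79, -0.88, -0.0], [-3.79, -0.88, -0.0], [-3.79, -0.88, -0.0], [-3.79, -0.88, -0.0]]
 rot [[0.0, -0.0, 0.0], [0.0, -0.0, 0.0], [0.0, -0.0, 0.0], [0.0, -0.0, 0.0]] grip [0, 0, 0, 0]
```

play_rows(
  xyz=[
    [0, 0, -4],
    [0, 0, -4],
    [0, 0, -4],
    [-2.8, -0.7, 0],
    [-3.8, -0.9, 0],
  ],
  delta_rot=[
    [0, 0, 0],
    [0, 0, 0],
    [0, 0, 0],
    [0, 0, 0],
    [0, 0, 0],
  ],
  grip=[0, 0, 0, 0, 0],
)

```text
time_s: 4.05
tool_pos: [530.8, 2.1, 243.1]
tcp_rot: [[-0.076, 0.997, 0.003], [0.997, 0.076, 0.002], [0.002, 0.003, -1.0]]
force: [0.3, -0.7, -2.8]
gripper_width: 37.3
grasp_force: 60.5
```

play_rows(
  xyz=[
    [-3.8, -0.9, 0],
    [-3.8, -0.9, 0],
    [-3.8, -0.9, 0],
    [-3.8, -0.9, 0],
    [-3.8, -0.9, 0],
  ],
  delta_rot=[
    [0, 0, 0],
    [0, 0, 0],
    [0, 0, 0],
    [0, 0, 0],
    [0, 0, 0],
  ],
  grip=[0, 0, 0, 0, 0],
)

```text
time_s: 4.55
tool_pos: [497.6, -193.9, 241.7]
tcp_rot: [[-0.07, 0.998, -0.0], [0.998, 0.07, 0.0], [0.0, -0.0, -1.0]]
force: [1.2, -0.8, -1.7]
gripper_width: 37.0
grasp_force: 60.5
```

play_rows(
  xyz=[
    [-3.8, -0.9, 0],
    [-3.8, -0.9, 0],
    [-3.8, -0.9, 0],
    [-2.8, -0.5, 0],
    [-2, -0.2, 0],
  ],
  delta_rot=[
    [0, 0, 0],
    [0, 0, 0],
    [0, 0, 0],
    [0, 0, 0],
    [0, 0, 0],
  ],
  grip=[0, 0, 0, 0, 0],
)

```text
time_s: 5.05
tool_pos: [473.9, -359.3, 241.7]
tcp_rot: [[-0.066, 0.998, -0.001], [0.998, 0.066, -0.001], [-0.001, -0.002, -1.0]]
force: [0.5, -0.0, -2.3]
gripper_width: 37.0
grasp_force: 60.5
```

```bash
python3 -c "
from h import *
st();go([(473,-354,150,4),(473,-354,89,4)],0,2.5)"
```

```text
5.05 [ 473.9 -359.3  241.7] yaw 3.8 F [ 0.5 -0.  -2.3] w 37.0 g 60.5
xyz [[0.14, -0.01, 2.29], [0.14, -0.01, 2.29], [0.14, -0.01, 2.29], [0.13, -0.01, 2.29], [0.0, -0.0, 2.03]]
 rot [[-0.0, 0.0, -0.1], [-0.0, 0.0, -0.1], [-0.0, 0.0, -0.1], [-0.0, 0.0, -0.1], [-0.0, 0.0, -0.0]] grip [0, 0, 0, 0, 0]
xyz [[0.0, -0.0, 2.03], [0.0, -0.0, 2.03]]
 rot [[-0.0, 0.0, -0.0], [-0.0, 0.0, -0.0]] grip [0, 0]
```

play_rows(
  xyz=[
    [0.5, 0, 3],
    [0, 0, 3.5],
    [0, 0, 3.5],
    [0, 0, 3],
    [0, 0, 1.2],
  ],
  delta_rot=[
    [0, 0, 0],
    [0, 0, 0],
    [0, 0, 0],
    [0, 0, 0],
    [0, 0, 0],
  ],
  grip=[0, 0, 0, 0, 0],
)

```text
time_s: 5.55
tool_pos: [473.8, -349.7, 96.5]
tcp_rot: [[-0.07, 0.998, -0.005], [0.998, 0.07, 0.004], [0.005, -0.005, -1.0]]
force: [-0.4, 0.2, -1.1]
gripper_width: 37.0
grasp_force: 60.5
```

play_rows(
  xyz=[
    [0, 0, 0.5],
    [0, 0, 0.3],
    [0, 0, 0],
    [0, 0, 0],
  ],
  delta_rot=[
    [0, 0, 0],
    [0, 0, 0],
    [0, 0, 0],
    [0, 0, 0],
  ],
  grip=[0, 0, 0, 0],
)

```text
time_s: 5.95
tool_pos: [476.4, -352.2, 92.7]
tcp_rot: [[-0.07, 0.998, 0.002], [0.998, 0.07, -0.002], [-0.002, 0.002, -1.0]]
force: [0.4, 0.1, -0.4]
gripper_width: 37.3
grasp_force: 60.5
```

play_rows(
  xyz=[
    [0, 0, 0.2],
    [0, 0, 0.2],
    [0, 0, 0],
    [0, 0, 0],
  ],
  delta_rot=[
    [0, 0, 0],
    [0, 0, 0],
    [0, 0, 0],
    [0, 0, 0],
  ],
  grip=[0, 0, 0, 0],
)

```text
time_s: 6.35
tool_pos: [476.0, -351.9, 88.1]
tcp_rot: [[-0.07, 0.998, 0.001], [0.998, 0.07, -0.001], [-0.001, 0.001, -1.0]]
force: [0.3, 0.0, 3.6]
gripper_width: 37.1
grasp_force: 61.0
```

Contact (3.6 N). Release to a partial opening and retreat.

play_rows(
  xyz=[
    [0, 0, 0],
    [0, 0, 0],
    [0, 0, 0],
    [0, 0, 0],
    [0, 0, -1.5],
  ],
  delta_rot=[
    [0, 0, 0],
    [0, 0, 0],
    [0, 0, 0],
    [0, 0, 0],
    [0, 0, 0],
  ],
  grip=[0.8, 0.8, 0.8, 0.8, 0.8],
)

```text
time_s: 6.85
tool_pos: [474.4, -350.4, 100.5]
tcp_rot: [[-0.07, 0.998, -0.004], [0.998, 0.07, 0.003], [0.003, -0.004, -1.0]]
force: [0.0, 0.5, -0.4]
gripper_width: 68.5
grasp_force: 0.0
```

play_rows(
  xyz=[
    [0, 0, -3],
    [0, 0, -4.5],
    [0, 0, -4.5],
    [0, 0, 0],
  ],
  delta_rot=[
    [0, 0, 0],
    [0, 0, 0],
    [0, 0, 0],
    [0, 0, 0],
  ],
  grip=[0.9, 1, 1, 1],
)

```text
time_s: 7.25
tool_pos: [478.4, -354.9, 229.2]
tcp_rot: [[-0.069, 0.998, 0.011], [0.998, 0.07, -0.009], [-0.01, 0.011, -1.0]]
force: [0.1, -0.1, 0.4]
gripper_width: 85.5
grasp_force: 0.0
```

Run:
```python
from h import *
st()
p,d=r.snapshot("top"); cv2.imwrite("pics/t1.png",p[:,:,::-1]); W=cloud("top",d)
q=W[180:260,395:500].reshape(-1,3); q=q[(q[:,2]>125)&(q[:,2]<155)&(abs(q[:,1]+352)<40)]; print(len(q),np.median(q,0))
go([(540,157,240,4),(540,157,80,4)],1,4.5)
```

```text
7.25 [ 478.4 -354.9  229.2] yaw 4.0 F [ 0.1 -0.1  0.4] w 85.5 g 0.0
144 [ 475.69426472 -346.62355858  148.51966106]
xyz [[4.2, 0.82, -0.13], [4.2, 0.82, -0.13], [4.2, 0.82, -0.13], [4.2, 0.82, -0.13], [4.2, 0.82, -0.13]]
 rot [[0.0, 0.0, -0.0], [0.0, 0.0, -0.0], [0.0, 0.0, -0.0], [0.0, 0.0, -0.0], [0.0, 0.0, -0.0]] grip [1, 1, 1, 1, 1]
xyz [[4.2, 0.82, -0.13], [4.2, 0.82, -0.13], [4.2, 0.82, -0.12], [4.2, 0.82, -0.12], [4.2, 0.82, -0.12]]
 rot [[0.0, 0.0, -0.0], [0.0, 0.0, -0.0], [0.0, 0.0, -0.0], [0.0, 0.0, -0.0], [0.0, 0.0, -0.0]] grip [1, 1, 1, 1, 1]
xyz [[4.2, 0.82, -0.12], [4.2, 0.82, -0.12], [-0.0, 0.0, 4.0], [-0.0, 0.0, 4.0], [-0.0, 0.0, 4.0]]
 rot [[0.0, 0.0, -0.0], [0.0, 0.0, -0.0], [-0.0, 0.0, -0.0], [-0.0, 0.0, -0.0], [-0.0, 0.0, -0.0]] grip [1, 1, 1, 1, 1]
xyz [[-0.0, 0.0, 4.0]]
 rot [[-0.0, 0.0, -0.0]] grip [1]
```

play_rows(
  xyz=[
    [2.2, 0.4, -0.6],
    [4.2, 0.8, -0.2],
    [4.2, 0.8, 0],
    [4.2, 0.8, 0],
    [4.2, 0.8, 0],
  ],
  delta_rot=[
    [0, 0, 0],
    [0, 0, 0],
    [0, 0, 0],
    [0, 0, 0],
    [0, 0, 0],
  ],
  grip=[1, 1, 1, 1, 1],
)

```text
time_s: 7.8
tool_pos: [497.5, -157.4, 229.0]
tcp_rot: [[-0.07, 0.998, -0.003], [0.998, 0.07, 0.001], [0.001, -0.002, -1.0]]
force: [1.1, -0.6, -0.2]
gripper_width: 85.4
grasp_force: 0.0
```

play_rows(
  xyz=[
    [4.2, 0.8, 0],
    [4.2, 0.8, 0],
    [4.2, 0.8, 0],
    [4.2, 0.8, 0],
    [4.2, 0.8, 0],
  ],
  delta_rot=[
    [0, 0, 0],
    [0, 0, 0],
    [0, 0, 0],
    [0, 0, 0],
    [0, 0, 0],
  ],
  grip=[1, 1, 1, 1, 1],
)

```text
time_s: 8.3
tool_pos: [522.6, 54.6, 229.0]
tcp_rot: [[-0.07, 0.998, -0.003], [0.998, 0.07, -0.0], [-0.0, -0.003, -1.0]]
force: [1.0, -0.5, 0.2]
gripper_width: 85.7
grasp_force: 0.0
```

play_rows(
  xyz=[
    [4.2, 0.8, 0],
    [4.0, 0.8, 0],
    [2, 0.4, 0],
    [0, 0, 0],
    [0, 0, 0],
  ],
  delta_rot=[
    [0, 0, 0],
    [0, 0, 0],
    [0, 0, 0],
    [0, 0, 0],
    [0, 0, 0],
  ],
  grip=[1, 1, 1, 1, 1],
)

```text
time_s: 8.8
tool_pos: [535.6, 155.2, 229.1]
tcp_rot: [[-0.07, 0.998, -0.002], [0.998, 0.07, -0.002], [-0.002, -0.003, -1.0]]
force: [-0.6, -0.1, -0.1]
gripper_width: 85.9
grasp_force: 0.0
```

```bash
python3 -c "
from h import *
st();go([(540,157,80,4)],1,3.5)"
```

```text
8.8 [535.6 155.2 229.1] yaw 4.0 F [-0.6 -0.1 -0.1] w 85.9 g 0.0
xyz [[0.03, 0.1, 2.98], [0.03, 0.1, 2.98], [0.03, 0.1, 2.98], [0.03, 0.09, 2.98], [0.03, 0.09, 2.98]]
 rot [[-0.0, 0.0, 0.0], [-0.0, 0.0, 0.0], [-0.0, 0.0, 0.0], [-0.0, 0.0, 0.0], [-0.0, 0.0, 0.0]] grip [1, 1, 1, 1, 1]
```

play_rows(
  xyz=[
    [0.2, 0.5, 2],
    [0, 0, 3.5],
    [0, 0, 3.5],
    [0, 0, 3.5],
    [0, 0, 2.3],
  ],
  delta_rot=[
    [0, 0, 0],
    [0, 0, 0],
    [0, 0, 0],
    [0, 0, 0],
    [0, 0, 0],
  ],
  grip=[1, 1, 1, 1, 1],
)

```text
time_s: 9.3
tool_pos: [539.7, 155.0, 79.9]
tcp_rot: [[-0.066, 0.998, -0.004], [0.998, 0.066, -0.003], [-0.002, -0.004, -1.0]]
force: [-0.4, -0.2, 0.3]
gripper_width: 85.2
grasp_force: 0.0
```

play_rows(
  xyz=[
    [0, 0, 0],
    [0, 0, 0],
    [0, 0, 0],
    [0, 0, 0],
    [0, 0, 0],
  ],
  delta_rot=[
    [0, 0, 0],
    [0, 0, 0],
    [0, 0, 0],
    [0, 0, 0],
    [0, 0, 0],
  ],
  grip=[1, 0, 0, 0, 0],
)

```text
time_s: 9.8
tool_pos: [542.1, 157.9, 84.2]
tcp_rot: [[-0.069, 0.998, 0.003], [0.998, 0.069, 0.001], [0.0, 0.003, -1.0]]
force: [-1.8, -1.2, 6.3]
gripper_width: 49.1
grasp_force: 62.5
```

play_rows(
  xyz=[
    [0, 0, 0],
    [0, 0, 0],
    [0, 0, 0],
  ],
  delta_rot=[
    [0, 0, 0],
    [0, 0, 0],
    [0, 0, 0],
  ],
  grip=[0, 0, 0],
)

```text
time_s: 10.1
tool_pos: [542.1, 157.9, 84.2]
tcp_rot: [[-0.069, 0.998, 0.003], [0.998, 0.069, 0.0], [0.0, 0.003, -1.0]]
force: [-1.9, -0.7, 6.9]
gripper_width: 49.0
grasp_force: 62.5
```

play_rows(
  xyz=[
    [0, 0, -1],
    [0, 0, -3],
    [0, 0, -4.5],
    [0, 0, -4.5],
    [0, 0, -3],
  ],
  delta_rot=[
    [0, 0, 0],
    [0, 0, 0],
    [0, 0, 0],
    [0, 0, 0],
    [0, 0, 0],
  ],
  grip=[0, 0, 0, 0, 0],
)

```text
time_s: 10.6
tool_pos: [542.2, 158.4, 246.4]
tcp_rot: [[-0.07, 0.998, 0.005], [0.998, 0.07, 0.002], [0.001, 0.005, -1.0]]
force: [1.6, 0.2, -2.1]
gripper_width: 49.2
grasp_force: 62.5
```

```bash
python3 -c "
from h import *
st();go([(467,-254,238,4)],0,4.2)"
```

```text
10.6 [542.2 158.4 246.4] yaw 4.0 F [ 1.6  0.2 -2.1] w 49.2 g 62.5
xyz [[-4.06, -1.04, 0.07], [-4.06, -1.04, 0.07], [-4.06, -1.04, 0.08], [-4.06, -1.04, 0.08], [-4.06, -1.04, 0.08]]
 rot [[0.0, -0.0, 0.0], [0.0, -0.0, 0.0], [0.0, -0.0, 0.0], [0.0, -0.0, 0.0], [0.0, -0.0, 0.0]] grip [0, 0, 0, 0, 0]
xyz [[-4.06, -1.04, 0.08], [-4.06, -1.04, 0.08], [-4.06, -1.04, 0.08], [-4.06, -1.04, 0.08], [-4.06, -1.04, 0.08]]
 rot [[0.0, -0.0, 0.0], [0.0, -0.0, 0.0], [0.0, -0.0, 0.0], [0.0, -0.0, 0.0], [0.0, -0.0, 0.0]] grip [0, 0, 0, 0, 0]
```

play_rows(
  xyz=[
    [-2, -0.5, 0],
    [-4.1, -1.05, 0],
    [-4.1, -1.05, 0],
    [-4.1, -1.05, 0],
    [-4.1, -1.05, 0],
  ],
  delta_rot=[
    [0, 0, 0],
    [0, 0, 0],
    [0, 0, 0],
    [0, 0, 0],
    [0, 0, 0],
  ],
  grip=[0, 0, 0, 0, 0],
)

```text
time_s: 11.1
tool_pos: [506.5, -29.9, 243.0]
tcp_rot: [[-0.07, 0.998, 0.001], [0.998, 0.07, 0.0], [0.0, 0.001, -1.0]]
force: [1.9, -0.2, -0.8]
gripper_width: 49.3
grasp_force: 62.6
```

play_rows(
  xyz=[
    [-4.1, -1.05, 0],
    [-4.1, -1.05, 0],
    [-4.1, -1.05, 0],
    [-4.1, -1.05, 0],
    [-4.1, -1.05, 0],
  ],
  delta_rot=[
    [0, 0, 0],
    [0, 0, 0],
    [0, 0, 0],
    [0, 0, 0],
    [0, 0, 0],
  ],
  grip=[0, 0, 0, 0, 0],
)

```text
time_s: 11.6
tool_pos: [468.6, -238.0, 243.0]
tcp_rot: [[-0.07, 0.998, 0.001], [0.998, 0.07, 0.0], [0.0, 0.001, -1.0]]
force: [0.7, 0.2, -0.9]
gripper_width: 49.3
grasp_force: 62.6
```

play_rows(
  xyz=[
    [-1.6, -0.4, 0],
    [0, 0, 0],
    [0, 0, 0],
  ],
  delta_rot=[
    [0, 0, 0],
    [0, 0, 0],
    [0, 0, 0],
  ],
  grip=[0, 0, 0],
)

```text
time_s: 11.9
tool_pos: [466.4, -252.0, 242.5]
tcp_rot: [[-0.07, 0.998, 0.0], [0.998, 0.07, 0.001], [0.001, 0.0, -1.0]]
force: [-0.8, -0.5, -0.7]
gripper_width: 49.0
grasp_force: 62.6
```

```bash
python3 -c "
from h import *
st();go([(467,-254,88,4)],0,4.2)"
```

```text
11.9 [ 466.4 -252.   242.5] yaw 4.0 F [-0.8 -0.5 -0.7] w 49.0 g 62.6
xyz [[-0.06, 0.01, 3.86], [-0.05, 0.01, 3.86], [-0.05, 0.01, 3.86], [-0.05, 0.01, 3.86]]
 rot [[0.0, -0.0, 0.0], [0.0, -0.0, 0.0], [0.0, -0.0, 0.0], [0.0, -0.0, 0.0]] grip [0, 0, 0, 0]
```

play_rows(
  xyz=[
    [-0.2, 0, 3],
    [0, 0, 4],
    [0, 0, 4],
    [0, 0, 3],
    [0, 0, 1.4],
  ],
  delta_rot=[
    [0, 0, 0],
    [0, 0, 0],
    [0, 0, 0],
    [0, 0, 0],
    [0, 0, 0],
  ],
  grip=[0, 0, 0, 0, 0],
)

```text
time_s: 12.4
tool_pos: [465.9, -251.0, 85.6]
tcp_rot: [[-0.074, 0.997, -0.004], [0.997, 0.074, 0.004], [0.005, -0.004, -1.0]]
force: [-1.1, -0.6, -1.8]
gripper_width: 49.4
grasp_force: 62.5
```

play_rows(
  xyz=[
    [0, 0, 0.4],
    [0, 0, 0.2],
    [0, 0, 0.2],
    [0, 0, 0],
  ],
  delta_rot=[
    [0, 0, 0],
    [0, 0, 0],
    [0, 0, 0],
    [0, 0, 0],
  ],
  grip=[0, 0, 0, 0],
)

```text
time_s: 12.8
tool_pos: [467.2, -254.9, 81.2]
tcp_rot: [[-0.071, 0.998, 0.002], [0.998, 0.071, -0.001], [-0.001, 0.002, -1.0]]
force: [-0.4, -0.2, -1.2]
gripper_width: 48.9
grasp_force: 62.5
```

play_rows(
  xyz=[
    [0, 0, 0.2],
    [0, 0, 0.1],
    [0, 0, 0],
    [0, 0, 0],
  ],
  delta_rot=[
    [0, 0, 0],
    [0, 0, 0],
    [0, 0, 0],
    [0, 0, 0],
  ],
  grip=[0, 0, 0, 0],
)

```text
time_s: 13.2
tool_pos: [467.0, -255.4, 79.2]
tcp_rot: [[-0.07, 0.998, 0.002], [0.998, 0.07, -0.0], [-0.001, 0.002, -1.0]]
force: [-1.5, 1.8, 7.9]
gripper_width: 49.3
grasp_force: 63.3
```

play_rows(
  xyz=[
    [0, 0, 0],
    [0, 0, 0],
    [0, 0, 0],
    [0, 0, 0],
    [0, 0, -1.5],
  ],
  delta_rot=[
    [0, 0, 0],
    [0, 0, 0],
    [0, 0, 0],
    [0, 0, 0],
    [0, 0, 0],
  ],
  grip=[0.85, 0.85, 0.85, 0.85, 0.85],
)

```text
time_s: 13.7
tool_pos: [465.1, -254.1, 90.8]
tcp_rot: [[-0.07, 0.998, -0.004], [0.998, 0.07, 0.002], [0.002, -0.004, -1.0]]
force: [0.3, 0.5, -1.3]
gripper_width: 72.6
grasp_force: 0.0
```

play_rows(
  xyz=[
    [0, 0, -3],
    [0, 0, -4.5],
    [0, 0, -4.5],
    [0, 0, 0],
  ],
  delta_rot=[
    [0, 0, 0],
    [0, 0, 0],
    [0, 0, 0],
    [0, 0, 0],
  ],
  grip=[0.85, 0.85, 0.85, 0.85],
)

```text
time_s: 14.1
tool_pos: [469.6, -257.7, 218.3]
tcp_rot: [[-0.069, 0.998, 0.012], [0.998, 0.07, -0.006], [-0.007, 0.011, -1.0]]
force: [0.5, -0.8, 0.1]
gripper_width: 72.4
grasp_force: 0.0
```

Run:
```python
from h import *
st()
p,d=r.snapshot("top"); W=cloud("top",d)
q=W[180:260,395:500].reshape(-1,3); q=q[(q[:,2]>140)&(q[:,2]<155)&(abs(q[:,1]+352)<40)]; print(len(q),np.median(q,0))
go([(627,122.5,240,4)],.85,4.5)
```

```text
14.1 [ 469.6 -257.7  218.3] yaw 4.0 F [ 0.5 -0.8  0.1] w 72.4 g 0.0
0 [nan nan nan]
xyz [[3.67, 1.85, -0.25], [3.67, 1.85, -0.25], [3.67, 1.85, -0.25], [3.67, 1.85, -0.25], [3.67, 1.85, -0.25]]
 rot [[0.0, 0.0, -0.0], [0.0, 0.0, -0.0], [0.0, 0.0, -0.0], [0.0, 0.0, -0.0], [0.0, 0.0, -0.0]] grip [0.85, 0.85, 0.85, 0.85, 0.85]
xyz [[3.67, 1.85, -0.25], [3.67, 1.85, -0.25], [3.67, 1.85, -0.25], [3.67, 1.85, -0.25], [3.67, 1.85, -0.25]]
 rot [[0.0, 0.0, -0.0], [0.0, 0.0, -0.0], [0.0, 0.0, -0.0], [0.0, 0.0, -0.0], [0.0, 0.0, -0.0]] grip [0.85, 0.85, 0.85, 0.85, 0.85]
  return _methods._mean(a, axis=axis, dtype=dtype,
  ret = um.true_divide(
```

play_rows(
  xyz=[
    [1.7, 0.85, -0.7],
    [3.7, 1.85, -0.7],
    [3.7, 1.85, -0.5],
    [3.7, 1.85, 0],
    [3.7, 1.85, 0],
  ],
  delta_rot=[
    [0, 0, 0],
    [0, 0, 0],
    [0, 0, 0],
    [0, 0, 0],
    [0, 0, 0],
  ],
  grip=[0.85, 0.85, 0.85, 0.85, 0.85],
)

```text
time_s: 14.65
tool_pos: [536.8, -82.8, 229.9]
tcp_rot: [[-0.07, 0.998, -0.003], [0.998, 0.07, 0.0], [0.001, -0.003, -1.0]]
force: [0.5, -1.3, -0.1]
gripper_width: 72.5
grasp_force: 0.0
```

play_rows(
  xyz=[
    [3.7, 1.85, 0],
    [3.7, 1.85, 0],
    [3.7, 1.85, 0],
    [3.7, 1.85, 0],
    [3.7, 1.85, 0],
  ],
  delta_rot=[
    [0, 0, 0],
    [0, 0, 0],
    [0, 0, 0],
    [0, 0, 0],
    [0, 0, 0],
  ],
  grip=[0.85, 0.85, 0.85, 0.85, 0.85],
)

```text
time_s: 15.15
tool_pos: [616.0, 108.1, 229.2]
tcp_rot: [[-0.07, 0.998, -0.004], [0.998, 0.07, -0.001], [-0.0, -0.004, -1.0]]
force: [-0.2, -0.5, 0.0]
gripper_width: 72.4
grasp_force: 0.0
```

play_rows(
  xyz=[
    [1.9, 0.8, 0],
    [0, 0, 0],
    [0, 0, 0],
  ],
  delta_rot=[
    [0, 0, 0],
    [0, 0, 0],
    [0, 0, 0],
  ],
  grip=[0.85, 0.85, 0.85],
)

```text
time_s: 15.45
tool_pos: [622.2, 125.3, 229.5]
tcp_rot: [[-0.07, 0.998, -0.003], [0.998, 0.07, -0.002], [-0.002, -0.004, -1.0]]
force: [-1.0, -0.9, 0.1]
gripper_width: 73.0
grasp_force: 0.0
```

Run:
```python
from h import *
st()
p,d=r.snapshot("top"); W=cloud("top",d); cv2.imwrite("pics/t2.png",p[120:280,150:520,::-1])
for n,z0,z1,y in(("bottle",140,155,-352),("carton",100,130,-254)):
    q=W[180:260,395:500].reshape(-1,3); q=q[(q[:,2]>z0)&(q[:,2]<z1)&(abs(q[:,1]-y)<40)]; print(n,len(q),np.median(q,0) if len(q) else 0)
P=np.array(r.camera_info("wrist")["pose"]); p,d=r.snapshot("wrist"); cv2.imwrite("pics/w2.png",p[:,:,::-1])
W=cloud("wrist",d,P); q=W.reshape(-1,3); q=q[(q[:,2]>38)&(q[:,2]<48)&(abs(q[:,0]-627)<45)&(abs(q[:,1]-122)<60)]; print("plug",len(q),np.round(np.hstack(cv2.minAreaRect(q[:,:2].astype(np.float32))),1))
go([(627,122.5,23,4)],.85,4.5)
```

```text
15.45 [622.2 125.3 229.5] yaw 4.0 F [-1.  -0.9  0.1] w 73.0 g 0.0
bottle 116 [ 475.75089552 -348.30612117  149.15233846]
carton 940 [ 482.47285395 -254.49945245  113.51054339]
plug 3331 [626.4 121.6  52.5  96.6   3.8]
xyz [[-0.01, 0.1, 4.15], [-0.02, 0.09, 4.15], [-0.02, 0.09, 4.15], [-0.02, 0.09, 4.15], [-0.02, 0.09, 4.15]]
 rot [[-0.0, 0.0, -0.0], [-0.0, 0.0, -0.0], [-0.0, 0.0, -0.0], [-0.0, 0.0, -0.0], [-0.0, 0.0, -0.0]] grip [0.85, 0.85, 0.85, 0.85, 0.85]
```

View pics/t2.png

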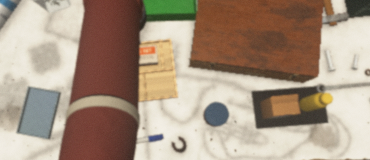

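Top crop: carton and bottle both stand on the mat (~(280,105) and (320,98)). Plug carton at (626.4,121.6), yaw 3.8.

play_rows(
  xyz=[
    [-0.3, 0.4, 3],
    [0, 0, 4.5],
    [0, 0, 4.5],
    [0, 0, 4.5],
    [0, 0, 2.5],
  ],
  delta_rot=[
    [0, 0, 0],
    [0, 0, 0],
    [0, 0, 0],
    [0, 0, 0],
    [0, 0, 0],
  ],
  grip=[0.85, 0.85, 0.85, 0.85, 0.85],
)

```text
time_s: 16.05
tool_pos: [624.7, 120.6, 37.7]
tcp_rot: [[-0.067, 0.998, -0.006], [0.998, 0.067, -0.002], [-0.002, -0.006, -1.0]]
force: [-0.4, -0.2, -0.4]
gripper_width: 72.4
grasp_force: 0.0
```

play_rows(
  xyz=[
    [0, 0, 1],
    [0, 0, 0],
    [0, 0, 0],
  ],
  delta_rot=[
    [0, 0, 0],
    [0, 0, 0],
    [0, 0, 0],
  ],
  grip=[0.85, 0.85, 0.85],
)

```text
time_s: 16.35
tool_pos: [628.7, 122.4, 33.0]
tcp_rot: [[-0.069, 0.998, 0.003], [0.998, 0.069, -0.0], [-0.0, 0.003, -1.0]]
force: [1.1, -0.6, 1.4]
gripper_width: 72.8
grasp_force: 0.0
```

play_rows(
  xyz=[
    [0, 0, 0.6],
    [0, 0, 0.4],
    [0, 0, 0],
    [0, 0, 0],
  ],
  delta_rot=[
    [0, 0, 0],
    [0, 0, 0],
    [0, 0, 0],
    [0, 0, 0],
  ],
  grip=[0.8, 0.8, 0.8, 0.8],
)

```text
time_s: 16.75
tool_pos: [627.4, 123.3, 21.5]
tcp_rot: [[-0.07, 0.998, 0.0], [0.998, 0.07, 0.0], [0.0, 0.0, -1.0]]
force: [0.2, 1.3, 0.2]
gripper_width: 68.2
grasp_force: 0.0
```

play_rows(
  xyz=[
    [0, 0, 0],
    [0, 0, 0],
    [0, 0, 0],
    [0, 0, 0],
  ],
  delta_rot=[
    [0, 0, 0],
    [0, 0, 0],
    [0, 0, 0],
    [0, 0, 0],
  ],
  grip=[0, 0, 0, 0],
)

```text
time_s: 17.15
tool_pos: [627.8, 123.2, 21.9]
tcp_rot: [[-0.07, 0.998, 0.001], [0.998, 0.07, 0.0], [0.0, 0.001, -1.0]]
force: [-0.5, 0.1, 3.8]
gripper_width: 50.7
grasp_force: 66.2
```

play_rows(
  xyz=[
    [0, 0, -1],
    [0, 0, -2.5],
    [0, 0, -4],
    [0, 0, -3],
    [0, 0, -1],
  ],
  delta_rot=[
    [0, 0, 0],
    [0, 0, 0],
    [0, 0, 0],
    [0, 0, 0],
    [0, 0, 0],
  ],
  grip=[0, 0, 0, 0, 0],
)

```text
time_s: 17.65
tool_pos: [629.0, 123.2, 139.6]
tcp_rot: [[-0.07, 0.998, 0.005], [0.998, 0.07, 0.001], [0.0, 0.005, -1.0]]
force: [0.8, -0.2, -2.2]
gripper_width: 50.5
grasp_force: 65.6
```

```bash
python3 -c "
from h import *
st();go([(474.5,418.5,140,79)],0,3.3)"
```

```text
17.65 [629.  123.2 139.6] yaw 4.0 F [ 0.8 -0.2 -2.2] w 50.5 g 65.6
xyz [[2.78, -1.21, -0.01], [2.9, -0.88, -0.01], [2.98, -0.52, -0.01], [3.03, -0.17, -0.01], [3.02, 0.19, -0.01]]
 rot [[0.0, 0.0, -6.8], [0.0, 0.0, -6.8], [0.0, 0.0, -6.8], [0.0, 0.0, -6.8], [0.0, 0.0, -6.8]] grip [0, 0, 0, 0, 0]
xyz [[2.98, 0.55, -0.0], [2.89, 0.9, -0.0], [2.77, 1.24, -0.0], [2.6, 1.56, -0.0], [2.4, 1.86, -0.0]]
 rot [[0.0, 0.0, -6.8], [0.0, 0.0, -6.8], [0.0, 0.0, -6.8], [0.0, 0.0, -6.8], [0.0, 0.0, -6.8]] grip [0, 0, 0, 0, 0]
xyz [[2.16, 2.13, -0.0]]
 rot [[0.0, 0.0, -6.8]] grip [0]
```

play_rows(
  xyz=[
    [2.8, -1.2, 0],
    [2.9, -0.9, 0],
    [3.0, -0.5, 0],
    [3.0, -0.2, 0],
    [3.0, 0.2, 0],
  ],
  delta_rot=[
    [0, 0, -6.8],
    [0, 0, -6.8],
    [0, 0, -6.8],
    [0, 0, -6.8],
    [0, 0, -6.8],
  ],
  grip=[0, 0, 0, 0, 0],
)

```text
time_s: 18.15
tool_pos: [555.1, 257.9, 134.5]
tcp_rot: [[-0.62, 0.785, -0.004], [0.785, 0.62, -0.002], [0.001, -0.004, -1.0]]
force: [0.3, 1.7, -3.2]
gripper_width: 50.9
grasp_force: 65.5
```

play_rows(
  xyz=[
    [3.0, 0.5, 0],
    [2.9, 0.9, 0],
    [2.8, 1.2, 0],
    [2.6, 1.6, 0],
    [2.4, 1.9, 0],
  ],
  delta_rot=[
    [0, 0, -6.8],
    [0, 0, -6.8],
    [0, 0, -6.8],
    [0, 0, -6.8],
    [0, 0, -6.8],
  ],
  grip=[0, 0, 0, 0, 0],
)

```text
time_s: 18.65
tool_pos: [484.8, 392.4, 134.4]
tcp_rot: [[-0.953, 0.304, -0.003], [0.304, 0.953, -0.003], [0.002, -0.003, -1.0]]
force: [0.2, 0.3, -3.5]
gripper_width: 50.8
grasp_force: 65.5
```

play_rows(
  xyz=[
    [2.2, 2.1, 0],
    [0, 0, 0],
    [0, 0, 0],
    [0, 0, 0],
  ],
  delta_rot=[
    [0, 0, -6.8],
    [0, 0, 0],
    [0, 0, 0],
    [0, 0, 0],
  ],
  grip=[0, 0, 0, 0],
)

```text
time_s: 19.05
tool_pos: [472.7, 416.9, 135.1]
tcp_rot: [[-0.98, 0.197, -0.001], [0.197, 0.98, -0.003], [0.0, -0.003, -1.0]]
force: [0.6, -1.1, -3.3]
gripper_width: 50.7
grasp_force: 65.5
```

Run:
```python
from h import *
st()
P=np.array(r.camera_info("wrist")["pose"]); p,d=r.snapshot("wrist"); cv2.imwrite("pics/w3.png",p[:,:,::-1])
W=cloud("wrist",d,P);q=W.reshape(-1,3); q=q[(q[:,2]>15)&(q[:,2]<24)&(np.hypot(q[:,0]-474,q[:,1]-418)<95)]; print("tray",len(q),np.round(np.hstack(cv2.minAreaRect(q[:,:2].astype(np.float32))),1))
go([(474.5,418.5,30,79)],0,3.3)
```

```text
19.05 [472.7 416.9 135.1] yaw 78.7 F [ 0.6 -1.1 -3.3] w 50.7 g 65.5
tray 891 [426.5 428.8  94.1  44.   77.8]
xyz [[-0.03, 0.05, 2.64], [-0.03, 0.05, 2.64], [-0.03, 0.05, 2.64], [-0.03, 0.05, 2.64]]
 rot [[-0.0, 0.0, -0.1], [-0.0, 0.0, -0.1], [-0.0, 0.0, -0.1], [-0.0, 0.0, -0.1]] grip [0, 0, 0, 0]
```

View pics/w3.png

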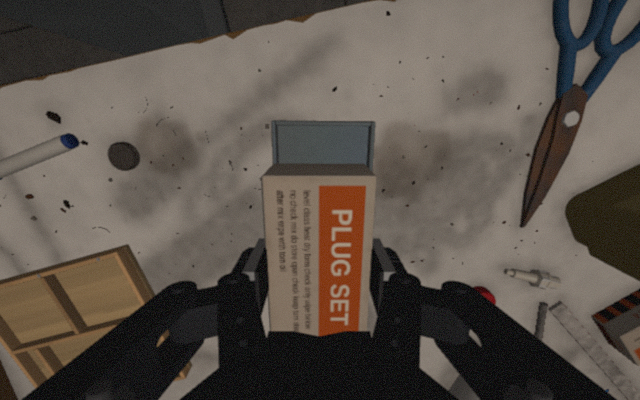

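Plug carton is held square over the tray, whose front edge shows at (272–375, 122). Tray centre recomputed ≈(472.4,418.9), so going down.

play_rows(
  xyz=[
    [0, 0.1, 2.5],
    [0, 0, 3],
    [0, 0, 3],
    [0, 0, 1.8],
    [0, 0, 0.5],
  ],
  delta_rot=[
    [0, 0, 0.5],
    [0, 0, 0],
    [0, 0, 0],
    [0, 0, 0],
    [0, 0, 0],
  ],
  grip=[0, 0, 0, 0, 0],
)

```text
time_s: 19.6
tool_pos: [471.8, 417.3, 25.6]
tcp_rot: [[-0.979, 0.205, -0.004], [0.205, 0.979, -0.005], [0.003, -0.005, -1.0]]
force: [0.3, 0.4, -2.7]
gripper_width: 50.4
grasp_force: 65.4
```

play_rows(
  xyz=[
    [0, 0, 0],
    [0, 0, 0],
    [0, 0, 0],
  ],
  delta_rot=[
    [0, 0, 0],
    [0, 0, 0],
    [0, 0, 0],
  ],
  grip=[0, 0, 0],
)

```text
time_s: 19.9
tool_pos: [473.4, 420.7, 29.9]
tcp_rot: [[-0.979, 0.203, 0.002], [0.203, 0.979, 0.002], [-0.002, 0.002, -1.0]]
force: [-0.6, -0.5, -2.9]
gripper_width: 51.1
grasp_force: 65.4
```

play_rows(
  xyz=[
    [0, 0, 0.5],
    [0, 0, 0.3],
    [0, 0, 0.1],
    [0, 0, 0],
    [0, 0, 0],
  ],
  delta_rot=[
    [0, 0, 0],
    [0, 0, 0],
    [0, 0, 0],
    [0, 0, 0],
    [0, 0, 0],
  ],
  grip=[0, 0, 0, 0, 0],
)

```text
time_s: 20.4
tool_pos: [472.4, 420.1, 19.3]
tcp_rot: [[-0.979, 0.203, -0.0], [0.203, 0.979, -0.0], [0.0, -0.0, -1.0]]
force: [0.1, 0.2, -3.7]
gripper_width: 50.3
grasp_force: 65.5
```

play_rows(
  xyz=[
    [0, 0, 0],
    [0, 0, 0],
    [0, 0, 0],
    [0, 0, -1],
    [0, 0, -3],
  ],
  delta_rot=[
    [0, 0, 0],
    [0, 0, 0],
    [0, 0, 0],
    [0, 0, 0],
    [0, 0, 0],
  ],
  grip=[0.75, 0.75, 0.75, 0.75, 0.75],
)

```text
time_s: 20.9
tool_pos: [470.7, 418.6, 57.7]
tcp_rot: [[-0.979, 0.203, -0.005], [0.203, 0.979, -0.004], [0.004, -0.005, -1.0]]
force: [-0.2, -0.8, -0.0]
gripper_width: 64.3
grasp_force: 0.0
```

play_rows(
  xyz=[
    [0, 0, -4.5],
    [0, 0, -4.5],
    [0, 0, -4.5],
    [0, 0, 0],
    [0, 0, 0],
  ],
  delta_rot=[
    [0, 0, 0],
    [0, 0, 0],
    [0, 0, 0],
    [0, 0, 0],
    [0, 0, 0],
  ],
  grip=[1, 1, 1, 1, 1],
)

```text
time_s: 21.4
tool_pos: [472.9, 420.6, 196.7]
tcp_rot: [[-0.979, 0.203, 0.003], [0.203, 0.979, 0.003], [-0.002, 0.003, -1.0]]
force: [-0.3, 0.3, -0.3]
gripper_width: 85.2
grasp_force: 0.0
```

Run:
```python
from h import *
st()
P=np.array(r.camera_info("wrist")["pose"]); p,d=r.snapshot("wrist"); cv2.imwrite("pics/w4.png",p[:,:,::-1])
W=cloud("wrist",d,P);q=W.reshape(-1,3); q=q[(q[:,2]>33)&(q[:,2]<44)&(np.hypot(q[:,0]-474,q[:,1]-418)<80)]; print("plug",len(q),np.round(np.hstack(cv2.minAreaRect(q[:,:2].astype(np.float32))),1),np.median(q,0))
go([(450.5,-83,200,4)],1,4.3)
```

```text
21.4 [472.9 420.6 196.7] yaw 78.3 F [-0.3  0.3 -0.3] w 85.2 g 0.0
plug 3954 [472.1 419.1  52.5  95.9  78.1] [468.85391795 419.64368518  38.36718671]
xyz [[-0.67, -4.14, -0.04], [-1.12, -4.04, -0.04], [-1.55, -3.9, -0.04], [-1.96, -3.71, -0.04], [-2.35, -3.48, -0.04]]
 rot [[0.0, -0.0, 6.2], [0.0, -0.0, 6.2], [0.0, -0.0, 6.2], [0.0, -0.0, 6.2], [0.0, -0.0, 6.2]] grip [1, 1, 1, 1, 1]
xyz [[-2.71, -3.2, -0.04], [-3.04, -2.89, -0.04], [-3.33, -2.55, -0.04], [-3.59, -2.17, -0.04], [-3.8, -1.77, -0.04]]
 rot [[0.0, -0.0, 6.2], [0.0, -0.0, 6.2], [0.0, -0.0, 6.2], [0.0, -0.0, 6.2], [0.0, -0.0, 6.2]] grip [1, 1, 1, 1, 1]
xyz [[-3.97, -1.35, -0.04], [-4.09, -0.92, -0.04]]
 rot [[0.0, -0.0, 6.2], [0.0, -0.0, 6.2]] grip [1, 1]
```

Plug carton lies flat in the tray (top z 38, centred at (472,419)). Now the tin.

play_rows(
  xyz=[
    [-0.7, -4.1, -0.2],
    [-1.1, -4.0, -0.2],
    [-1.55, -3.9, -0.2],
    [-2.0, -3.7, 0],
    [-2.35, -3.5, 0],
  ],
  delta_rot=[
    [0, 0, 6.2],
    [0, 0, 6.2],
    [0, 0, 6.2],
    [0, 0, 6.2],
    [0, 0, 6.2],
  ],
  grip=[1, 1, 1, 1, 1],
)

```text
time_s: 21.95
tool_pos: [462.7, 208.8, 198.9]
tcp_rot: [[-0.732, 0.681, -0.003], [0.681, 0.732, -0.002], [0.001, -0.003, -1.0]]
force: [0.2, 0.4, 0.1]
gripper_width: 85.0
grasp_force: 0.0
```

play_rows(
  xyz=[
    [-2.7, -3.2, 0],
    [-3.0, -2.9, 0],
    [-3.3, -2.55, 0],
    [-3.6, -2.2, 0],
    [-3.8, -1.8, 0],
  ],
  delta_rot=[
    [0, 0, 6.2],
    [0, 0, 6.2],
    [0, 0, 6.2],
    [0, 0, 6.2],
    [0, 0, 6.2],
  ],
  grip=[1, 1, 1, 1, 1],
)

```text
time_s: 22.45
tool_pos: [452.4, 0.2, 199.1]
tcp_rot: [[-0.277, 0.961, -0.003], [0.961, 0.277, -0.0], [0.001, -0.003, -1.0]]
force: [0.4, -0.2, -0.3]
gripper_width: 85.7
grasp_force: 0.0
```

play_rows(
  xyz=[
    [-4.0, -1.35, 0],
    [-4.0, -0.9, 0],
    [0, 0, 0],
    [0, 0, 0],
    [0, 0, 0],
  ],
  delta_rot=[
    [0, 0, 6.2],
    [0, 0, 6.2],
    [0, 0, 0],
    [0, 0, 0],
    [0, 0, 0],
  ],
  grip=[1, 1, 1, 1, 1],
)

```text
time_s: 22.95
tool_pos: [449.8, -79.9, 199.4]
tcp_rot: [[-0.071, 0.998, -0.002], [0.998, 0.071, 0.001], [0.001, -0.002, -1.0]]
force: [0.4, 0.6, -0.4]
gripper_width: 85.6
grasp_force: 0.0
```

Run:
```python
from h import *
st()
P=np.array(r.camera_info("wrist")["pose"]); p,d=r.snapshot("wrist"); cv2.imwrite("pics/w5.png",p[:,:,::-1])
W=cloud("wrist",d,P);q=W.reshape(-1,3); q=q[(q[:,2]>53)&(q[:,2]<63)&(np.hypot(q[:,0]-451,q[:,1]+83)<60)]; print("tin",len(q),np.round(np.hstack(cv2.minAreaRect(q[:,:2].astype(np.float32))),1),np.median(q,0))
go([(450.5,-83,25,4)],1,4)
```

```text
22.95 [449.8 -79.9 199.4] yaw 4.0 F [ 0.4  0.6 -0.4] w 85.6 g 0.0
tin 3017 [450.7 -84.9  66.3  66.6  26.1] [450.52840663 -83.3337596   58.03909006]
xyz [[-0.07, 0.01, 3.49], [-0.07, 0.01, 3.49], [-0.07, 0.01, 3.49], [-0.07, 0.01, 3.49], [-0.07, 0.01, 3.49]]
 rot [[-0.0, -0.0, 0.0], [-0.0, -0.0, 0.0], [-0.0, -0.0, 0.0], [-0.0, -0.0, 0.0], [-0.0, -0.0, 0.0]] grip [1, 1, 1, 1, 1]
```

play_rows(
  xyz=[
    [-0.4, 0.05, 3],
    [0, 0, 4],
    [0, 0, 3.5],
    [0, 0, 0],
    [0, 0, 0],
  ],
  delta_rot=[
    [0, 0, 0],
    [0, 0, 0],
    [0, 0, 0],
    [0, 0, 0],
    [0, 0, 0],
  ],
  grip=[1, 1, 1, 1, 1],
)

```text
time_s: 23.5
tool_pos: [451.2, -84.6, 95.4]
tcp_rot: [[-0.07, 0.998, -0.001], [0.998, 0.07, 0.0], [0.001, -0.001, -1.0]]
force: [-0.4, 0.0, 0.6]
gripper_width: 85.4
grasp_force: 0.0
```

play_rows(
  xyz=[
    [0, 0, 0],
    [0, 0, 0],
  ],
  delta_rot=[
    [0, 0, 0],
    [0, 0, 0],
  ],
  grip=[1, 1],
)

```text
time_s: 23.7
tool_pos: [452.4, -85.4, 97.0]
tcp_rot: [[-0.069, 0.998, 0.004], [0.998, 0.069, -0.0], [-0.001, 0.004, -1.0]]
force: [0.1, 0.4, -0.1]
gripper_width: 85.5
grasp_force: 0.0
```

play_rows(
  xyz=[
    [0, -0.1, 2],
    [0, 0, 2],
    [0, 0, 2],
    [0, 0, 1],
    [0, 0, 0.2],
  ],
  delta_rot=[
    [0, 0, 0],
    [0, 0, 0],
    [0, 0, 0],
    [0, 0, 0],
    [0, 0, 0],
  ],
  grip=[1, 1, 1, 1, 1],
)

```text
time_s: 24.2
tool_pos: [450.2, -85.4, 23.2]
tcp_rot: [[-0.068, 0.998, -0.0], [0.998, 0.068, 0.0], [0.0, -0.0, -1.0]]
force: [-0.1, -0.0, 0.1]
gripper_width: 85.2
grasp_force: 0.0
```

play_rows(
  xyz=[
    [0, 0, 0],
    [0, 0, 0],
    [0, 0, 0],
    [0, 0, 0],
    [0, 0, 0],
  ],
  delta_rot=[
    [0, 0, 0],
    [0, 0, 0],
    [0, 0, 0],
    [0, 0, 0],
    [0, 0, 0],
  ],
  grip=[1, 1, 0, 0, 0],
)

```text
time_s: 24.7
tool_pos: [450.9, -85.6, 24.5]
tcp_rot: [[-0.068, 0.998, 0.002], [0.998, 0.068, -0.0], [-0.0, 0.002, -1.0]]
force: [-0.3, 0.9, 6.2]
gripper_width: 65.7
grasp_force: 65.3
```

play_rows(
  xyz=[
    [0, 0, 0],
    [0, 0, 0],
    [0, 0, -1],
    [0, 0, -2],
    [0, 0, 0],
  ],
  delta_rot=[
    [0, 0, 0],
    [0, 0, 0],
    [0, 0, 0],
    [0, 0, 0],
    [0, 0, 0],
  ],
  grip=[0, 0, 0, 0, 0],
)

```text
time_s: 25.2
tool_pos: [451.2, -85.7, 55.1]
tcp_rot: [[-0.068, 0.998, 0.004], [0.998, 0.068, -0.001], [-0.001, 0.004, -1.0]]
force: [0.6, -1.1, -4.8]
gripper_width: 65.3
grasp_force: 68.0
```

```bash
python3 -c "
from h import *
st();go([(451,-84,150,4),(625.5,119.5,150,4)],0,4)"
```

```text
25.2 [451.2 -85.7  55.1] yaw 3.9 F [ 0.6 -1.1 -4.8] w 65.3 g 68.0
xyz [[0.05, 0.01, -3.16], [0.05, 0.01, -3.16], [0.05, 0.0, -3.16], [2.73, 2.69, -0.0], [2.73, 2.69, -0.0]]
 rot [[0.1, 0.0, -0.0], [0.1, 0.0, -0.0], [0.1, 0.0, -0.0], [0.0, 0.0, -0.0], [0.0, 0.0, -0.0]] grip [0, 0, 0, 0, 0]
xyz [[2.73, 2.69, -0.0], [2.73, 2.69, -0.0], [2.73, 2.69, -0.0], [2.73, 2.69, -0.0], [2.73, 2.69, -0.0]]
 rot [[0.0, 0.0, -0.0], [0.0, 0.0, -0.0], [0.0, 0.0, -0.0], [0.0, 0.0, -0.0], [0.0, 0.0, -0.0]] grip [0, 0, 0, 0, 0]
```

play_rows(
  xyz=[
    [0, 0, -3],
    [0, 0, -3.5],
    [0, 0, -3],
    [2, 2, 0],
    [2.7, 2.7, 0],
  ],
  delta_rot=[
    [0, 0, 0],
    [0, 0, 0],
    [0, 0, 0],
    [0, 0, 0],
    [0, 0, 0],
  ],
  grip=[0, 0, 0, 0, 0],
)

```text
time_s: 25.7
tool_pos: [493.0, -36.8, 149.1]
tcp_rot: [[-0.063, 0.998, 0.0], [0.998, 0.063, -0.001], [-0.001, 0.0, -1.0]]
force: [1.3, 0.2, -4.4]
gripper_width: 65.4
grasp_force: 69.5
```

play_rows(
  xyz=[
    [2.7, 2.7, 0],
    [2.7, 2.7, 0],
    [2.7, 2.7, 0],
    [2.7, 2.7, 0],
    [2, 2, 0],
  ],
  delta_rot=[
    [0, 0, 0],
    [0, 0, 0],
    [0, 0, 0],
    [0, 0, 0],
    [0, 0, 0],
  ],
  grip=[0, 0, 0, 0, 0],
)

```text
time_s: 26.2
tool_pos: [613.0, 104.4, 146.7]
tcp_rot: [[-0.071, 0.997, -0.002], [0.997, 0.071, 0.001], [0.001, -0.002, -1.0]]
force: [-0.1, 0.3, -3.5]
gripper_width: 65.5
grasp_force: 69.5
```

play_rows(
  xyz=[
    [1.6, 1.3, 0],
    [0, 0, 0],
    [0, 0, 0],
    [0, 0, 0],
  ],
  delta_rot=[
    [0, 0, 0],
    [0, 0, 0],
    [0, 0, 0],
    [0, 0, 0],
  ],
  grip=[0, 0, 0, 0],
)

```text
time_s: 26.6
tool_pos: [623.5, 116.1, 147.5]
tcp_rot: [[-0.066, 0.998, -0.002], [0.998, 0.066, -0.002], [-0.001, -0.002, -1.0]]
force: [0.1, -0.9, -4.2]
gripper_width: 65.7
grasp_force: 69.4
```

```bash
python3 -c "
from h import *
st();go([(625.5,119.5,40,4)],0,4)"
```

```text
26.6 [623.5 116.1 147.5] yaw 3.8 F [ 0.1 -0.9 -4.2] w 65.7 g 69.4
xyz [[0.11, 0.08, 3.58], [0.11, 0.08, 3.58], [0.11, 0.08, 3.58]]
 rot [[-0.0, 0.0, -0.1], [-0.0, 0.0, -0.1], [-0.0, 0.0, -0.1]] grip [0, 0, 0]
```

play_rows(
  xyz=[
    [0.3, 0.2, 3],
    [0, 0, 3],
    [0, 0, 2.8],
    [0, 0, 1.4],
    [0, 0, 0],
  ],
  delta_rot=[
    [0, 0, 0],
    [0, 0, 0],
    [0, 0, 0],
    [0, 0, 0],
    [0, 0, 0],
  ],
  grip=[0, 0, 0, 0, 0],
)

```text
time_s: 27.1
tool_pos: [624.4, 119.8, 44.2]
tcp_rot: [[-0.067, 0.998, -0.005], [0.998, 0.067, -0.001], [-0.001, -0.005, -1.0]]
force: [-0.3, 0.2, -3.3]
gripper_width: 65.6
grasp_force: 69.4
```

play_rows(
  xyz=[
    [0, 0, 0],
    [0, 0, 0],
    [0, 0, 0],
  ],
  delta_rot=[
    [0, 0, 0],
    [0, 0, 0],
    [0, 0, 0],
  ],
  grip=[0, 0, 0],
)

```text
time_s: 27.4
tool_pos: [627.6, 121.1, 48.0]
tcp_rot: [[-0.068, 0.998, 0.003], [0.998, 0.068, 0.0], [0.0, 0.003, -1.0]]
force: [-0.1, 0.6, -3.8]
gripper_width: 65.6
grasp_force: 69.4
```

play_rows(
  xyz=[
    [0, -0.1, 0.6],
    [0, 0, 0.4],
    [0, 0, 0.3],
    [0, 0, 0],
    [0, 0, 0],
  ],
  delta_rot=[
    [0, 0, 0],
    [0, 0, 0],
    [0, 0, 0],
    [0, 0, 0],
    [0, 0, 0],
  ],
  grip=[0, 0, 0, 0, 0],
)

```text
time_s: 27.9
tool_pos: [625.5, 120.9, 33.1]
tcp_rot: [[-0.068, 0.998, -0.0], [0.998, 0.068, -0.0], [-0.0, -0.0, -1.0]]
force: [-0.5, 0.5, -4.4]
gripper_width: 65.7
grasp_force: 69.3
```

Within a millimetre of the floor; set down, release wide (fingers clear the lips), retreat.

play_rows(
  xyz=[
    [0, 0, 0.1],
    [0, 0, 0],
    [0, 0, 0],
  ],
  delta_rot=[
    [0, 0, 0],
    [0, 0, 0],
    [0, 0, 0],
  ],
  grip=[0, 0, 0],
)

```text
time_s: 28.2
tool_pos: [625.6, 121.0, 32.7]
tcp_rot: [[-0.068, 0.998, 0.0], [0.998, 0.068, 0.0], [0.0, 0.0, -1.0]]
force: [-1.6, 0.1, 0.5]
gripper_width: 65.4
grasp_force: 69.6
```

play_rows(
  xyz=[
    [0, 0, 0],
    [0, 0, 0],
    [0, 0, 0],
    [0, 0, 0],
    [0, 0, -1.5],
  ],
  delta_rot=[
    [0, 0, 0],
    [0, 0, 0],
    [0, 0, 0],
    [0, 0, 0],
    [0, 0, 0],
  ],
  grip=[0.95, 0.95, 0.95, 0.95, 0.95],
)

```text
time_s: 28.7
tool_pos: [623.8, 120.9, 45.9]
tcp_rot: [[-0.068, 0.998, -0.005], [0.998, 0.068, -0.001], [-0.0, -0.005, -1.0]]
force: [-0.5, 0.8, 0.2]
gripper_width: 80.9
grasp_force: 0.0
```

play_rows(
  xyz=[
    [0, 0, -3],
    [0, 0, -4.5],
    [0, 0, -4.5],
    [0, 0, -4.5],
    [0, 0, -2],
  ],
  delta_rot=[
    [0, 0, 0],
    [0, 0, 0],
    [0, 0, 0],
    [0, 0, 0],
    [0, 0, 0],
  ],
  grip=[1, 1, 1, 1, 1],
)

```text
time_s: 29.2
tool_pos: [627.7, 120.5, 238.9]
tcp_rot: [[-0.068, 0.998, 0.01], [0.998, 0.068, 0.001], [0.001, 0.01, -1.0]]
force: [0.4, -0.5, 0.7]
gripper_width: 85.7
grasp_force: 0.0
```

Run:
```python
from h import *
st()
P=np.array(r.camera_info("wrist")["pose"]); p,d=r.snapshot("wrist"); cv2.imwrite("pics/w6.png",p[:,:,::-1])
W=cloud("wrist",d,P);q=W.reshape(-1,3); q=q[(q[:,2]>60)&(q[:,2]<72)&(np.hypot(q[:,0]-625,q[:,1]-120)<60)]; print("tin",len(q),np.round(np.hstack(cv2.minAreaRect(q[:,:2].astype(np.float32))),1),np.median(q,0))
go([(467,-255,240,4)],1,4.4)
```

```text
29.2 [627.7 120.5 238.9] yaw 3.9 F [ 0.4 -0.5  0.7] w 85.7 g 0.0
tin 2539 [624.8 121.4  65.6  65.8   2.9] [624.54686202 122.72516298  66.02698504]
xyz [[-3.64, -1.87, -0.02], [-3.64, -1.87, -0.02], [-3.64, -1.87, -0.01], [-3.64, -1.87, -0.01], [-3.64, -1.87, -0.01]]
 rot [[0.1, -0.0, -0.0], [0.1, -0.0, -0.0], [0.1, -0.0, -0.0], [0.1, -0.0, -0.0], [0.1, -0.0, -0.0]] grip [1, 1, 1, 1, 1]
xyz [[-3.64, -1.87, -0.01], [-3.64, -1.87, -0.0], [-3.64, -1.87, 0.0], [-3.63, -1.87, 0.0], [-3.63, -1.88, 0.01]]
 rot [[0.1, -0.0, -0.0], [0.1, -0.0, -0.0], [0.1, -0.0, -0.0], [0.1, -0.0, -0.0], [0.1, -0.0, -0.0]] grip [1, 1, 1, 1, 1]
```

View pics/w6.png

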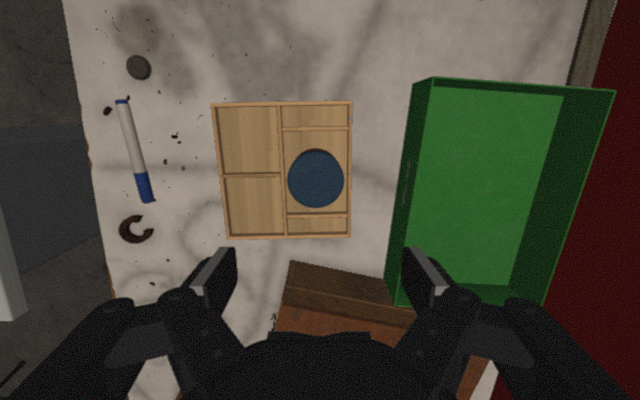

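Tin stands in the back bay at (316,178), top z 66. Now the filter carton.

play_rows(
  xyz=[
    [-1.6, -0.9, 0],
    [-3.6, -1.9, 0],
    [-3.6, -1.9, 0],
    [-3.6, -1.9, 0],
    [-3.6, -1.9, 0],
  ],
  delta_rot=[
    [0, 0, 0],
    [0, 0, 0],
    [0, 0, 0],
    [0, 0, 0],
    [0, 0, 0],
  ],
  grip=[1, 1, 1, 1, 1],
)

```text
time_s: 29.75
tool_pos: [550.6, -45.9, 233.0]
tcp_rot: [[-0.068, 0.998, 0.001], [0.998, 0.068, -0.0], [-0.0, 0.001, -1.0]]
force: [0.1, -0.0, -0.0]
gripper_width: 85.2
grasp_force: 0.0
```

play_rows(
  xyz=[
    [-3.6, -1.9, 0],
    [-3.6, -1.9, 0],
    [-3.6, -1.9, 0],
    [-3.6, -1.9, 0],
    [-3.6, -1.9, 0],
  ],
  delta_rot=[
    [0, 0, 0],
    [0, 0, 0],
    [0, 0, 0],
    [0, 0, 0],
    [0, 0, 0],
  ],
  grip=[1, 1, 1, 1, 1],
)

```text
time_s: 30.25
tool_pos: [468.0, -231.9, 233.0]
tcp_rot: [[-0.068, 0.998, 0.001], [0.998, 0.068, -0.0], [-0.0, 0.001, -1.0]]
force: [0.3, 0.1, 0.2]
gripper_width: 85.3
grasp_force: 0.0
```

play_rows(
  xyz=[
    [-2.2, -0.9, 0],
    [0, 0, 0],
    [0, 0, 0],
    [0, 0, 0],
  ],
  delta_rot=[
    [0, 0, 0],
    [0, 0, 0],
    [0, 0, 0],
    [0, 0, 0],
  ],
  grip=[1, 1, 1, 1],
)

```text
time_s: 30.65
tool_pos: [462.2, -251.4, 232.4]
tcp_rot: [[-0.07, 0.998, 0.0], [0.998, 0.07, 0.001], [0.001, 0.0, -1.0]]
force: [0.2, 0.4, 0.6]
gripper_width: 85.0
grasp_force: 0.0
```

Run:
```python
from h import *
st()
P=np.array(r.camera_info("wrist")["pose"]); p,d=r.snapshot("wrist"); cv2.imwrite("pics/w7.png",p[:,:,::-1])
W=cloud("wrist",d,P);q=W.reshape(-1,3)
def f(n,z0,z1,x,y,rad):
    k=q[(q[:,2]>z0)&(q[:,2]<z1)&(np.hypot(q[:,0]-x,q[:,1]-y)<rad)]; print(n,len(k),np.round(np.hstack(cv2.minAreaRect(k[:,:2].astype(np.float32))),1) if len(k) else 0)
f("carton",105,130,467,-255,55); f("bottle",138,155,475,-352,35)
go([(467,-255,85,4)],1,4)
```

```text
30.65 [ 462.2 -251.4  232.4] yaw 4.0 F [0.2 0.4 0.6] w 85.0 g 0.0
carton 3636 [ 463.8 -256.7   51.    69.8    3.5]
bottle 713 [ 474.7 -350.9   28.6   26.6    9.5]
xyz [[-0.1, 0.11, 3.68], [-0.1, 0.11, 3.68], [-0.1, 0.11, 3.68], [-0.1, 0.11, 3.68]]
 rot [[0.0, -0.0, 0.0], [0.0, -0.0, 0.0], [0.0, -0.0, 0.0], [0.0, -0.0, 0.0]] grip [1, 1, 1, 1]
```

play_rows(
  xyz=[
    [-0.4, 0.4, 2.5],
    [0, 0, 4],
    [0, 0, 4],
    [0, 0, 3.2],
    [0, 0, 1.5],
  ],
  delta_rot=[
    [0, 0, 0],
    [0, 0, 0],
    [0, 0, 0],
    [0, 0, 0],
    [0, 0, 0],
  ],
  grip=[1, 1, 1, 1, 1],
)

```text
time_s: 31.2
tool_pos: [465.1, -254.0, 77.3]
tcp_rot: [[-0.071, 0.997, -0.004], [0.997, 0.071, 0.003], [0.004, -0.004, -1.0]]
force: [-0.0, 0.3, 0.7]
gripper_width: 85.4
grasp_force: 0.0
```

play_rows(
  xyz=[
    [0, 0, 0],
    [0, 0, 0],
    [0, 0, 0],
    [0, 0, 0],
    [0, 0, 0],
  ],
  delta_rot=[
    [0, 0, 0],
    [0, 0, 0],
    [0, 0, 0],
    [0, 0, 0],
    [0, 0, 0],
  ],
  grip=[1, 1, 1, 0, 0],
)

```text
time_s: 31.7
tool_pos: [466.4, -256.9, 81.3]
tcp_rot: [[-0.068, 0.998, 0.002], [0.998, 0.068, -0.001], [-0.001, 0.002, -1.0]]
force: [-0.6, 0.3, -0.2]
gripper_width: 59.2
grasp_force: 0.0
```

play_rows(
  xyz=[
    [0, 0, 0],
    [0, 0, 0],
    [0, 0, 0],
    [0, 0, 0],
  ],
  delta_rot=[
    [0, 0, 0],
    [0, 0, 0],
    [0, 0, 0],
    [0, 0, 0],
  ],
  grip=[0, 0, 0, 0],
)

```text
time_s: 32.1
tool_pos: [465.9, -257.1, 81.3]
tcp_rot: [[-0.068, 0.998, 0.001], [0.998, 0.068, -0.0], [-0.0, 0.001, -1.0]]
force: [-1.8, -0.3, 5.6]
gripper_width: 49.1
grasp_force: 62.5
```

play_rows(
  xyz=[
    [0, 0, -1],
    [0, 0, -3],
    [0, 0, -4.5],
    [0, 0, -4.5],
    [0, 0, -3],
  ],
  delta_rot=[
    [0, 0, 0],
    [0, 0, 0],
    [0, 0, 0],
    [0, 0, 0],
    [0, 0, 0],
  ],
  grip=[0, 0, 0, 0, 0],
)

```text
time_s: 32.6
tool_pos: [466.2, -257.5, 243.8]
tcp_rot: [[-0.068, 0.998, 0.003], [0.998, 0.068, -0.002], [-0.002, 0.003, -1.0]]
force: [0.5, 0.2, -1.1]
gripper_width: 48.8
grasp_force: 62.6
```

```bash
python3 -c "
from h import *
st();go([(541.5,158,240,4)],0,4.3)"
```

```text
32.6 [ 466.2 -257.5  243.8] yaw 3.9 F [ 0.5  0.2 -1.1] w 48.8 g 62.6
xyz [[4.09, 1.03, 0.03], [4.09, 1.03, 0.03], [4.09, 1.03, 0.03], [4.09, 1.03, 0.03], [4.09, 1.04, 0.03]]
 rot [[0.0, 0.0, -0.0], [0.0, 0.0, -0.0], [0.0, 0.0, -0.0], [0.0, 0.0, -0.0], [0.0, 0.0, -0.0]] grip [0, 0, 0, 0, 0]
xyz [[4.09, 1.04, 0.03], [4.09, 1.04, 0.04], [4.09, 1.04, 0.04], [4.09, 1.04, 0.04], [4.09, 1.04, 0.04]]
 rot [[0.0, 0.0, -0.0], [0.0, 0.0, -0.0], [0.0, 0.0, -0.0], [0.0, 0.0, -0.0], [0.0, 0.0, -0.0]] grip [0, 0, 0, 0, 0]
```

play_rows(
  xyz=[
    [2.1, 0.6, 0],
    [4.1, 1.05, 0],
    [4.1, 1.05, 0],
    [4.1, 1.05, 0],
    [4.1, 1.05, 0],
  ],
  delta_rot=[
    [0, 0, 0],
    [0, 0, 0],
    [0, 0, 0],
    [0, 0, 0],
    [0, 0, 0],
  ],
  grip=[0, 0, 0, 0, 0],
)

```text
time_s: 33.1
tool_pos: [500.8, -67.3, 240.6]
tcp_rot: [[-0.068, 0.998, -0.0], [0.998, 0.068, 0.0], [0.0, -0.0, -1.0]]
force: [1.3, -0.1, -1.7]
gripper_width: 49.3
grasp_force: 62.7
```

play_rows(
  xyz=[
    [4.1, 1.05, 0],
    [4.1, 1.05, 0],
    [4.1, 1.05, 0],
    [4.1, 1.05, 0],
    [4.1, 1.05, 0],
  ],
  delta_rot=[
    [0, 0, 0],
    [0, 0, 0],
    [0, 0, 0],
    [0, 0, 0],
    [0, 0, 0],
  ],
  grip=[0, 0, 0, 0, 0],
)

```text
time_s: 33.6
tool_pos: [539.2, 140.8, 240.5]
tcp_rot: [[-0.068, 0.998, -0.0], [0.998, 0.068, -0.0], [-0.0, -0.0, -1.0]]
force: [0.5, -0.3, -1.6]
gripper_width: 48.8
grasp_force: 62.7
```

play_rows(
  xyz=[
    [1.9, 0.4, 0],
    [0, 0, 0],
    [0, 0, 0],
    [0, 0, 0],
  ],
  delta_rot=[
    [0, 0, 0],
    [0, 0, 0],
    [0, 0, 0],
    [0, 0, 0],
  ],
  grip=[0, 0, 0, 0],
)

```text
time_s: 34.0
tool_pos: [542.1, 156.0, 240.5]
tcp_rot: [[-0.065, 0.998, -0.0], [0.998, 0.065, -0.001], [-0.001, -0.0, -1.0]]
force: [0.8, -0.3, -0.5]
gripper_width: 49.1
grasp_force: 62.7
```

```bash
python3 -c "
from h import *
st();go([(541,156.5,95,4)],0,4)"
```

```text
34.0 [542.1 156.  240.5] yaw 3.7 F [ 0.8 -0.3 -0.5] w 49.1 g 62.7
xyz [[0.02, -0.03, 3.64], [0.02, -0.03, 3.64], [0.02, -0.03, 3.64], [0.02, -0.03, 3.64]]
 rot [[-0.0, 0.0, -0.1], [-0.0, 0.0, -0.1], [-0.0, 0.0, -0.1], [-0.0, 0.0, -0.1]] grip [0, 0, 0, 0]
```

play_rows(
  xyz=[
    [0, -0.1, 3],
    [0, 0, 4],
    [0, 0, 4],
    [0, 0, 2.8],
    [0, 0, 0.7],
  ],
  delta_rot=[
    [0, 0, 0],
    [0, 0, 0],
    [0, 0, 0],
    [0, 0, 0],
    [0, 0, 0],
  ],
  grip=[0, 0, 0, 0, 0],
)

```text
time_s: 34.5
tool_pos: [538.9, 155.9, 92.6]
tcp_rot: [[-0.065, 0.998, -0.006], [0.998, 0.065, -0.003], [-0.002, -0.007, -1.0]]
force: [-0.7, -0.3, -1.7]
gripper_width: 49.3
grasp_force: 62.6
```

play_rows(
  xyz=[
    [0, 0, 0],
    [0, 0, 0],
    [0, 0, 0],
    [0, 0, 0],
  ],
  delta_rot=[
    [0, 0, 0],
    [0, 0, 0],
    [0, 0, 0],
    [0, 0, 0],
  ],
  grip=[0, 0, 0, 0],
)

```text
time_s: 34.9
tool_pos: [542.2, 158.5, 96.8]
tcp_rot: [[-0.068, 0.998, 0.003], [0.998, 0.068, 0.001], [0.001, 0.003, -1.0]]
force: [-0.0, 0.9, -1.8]
gripper_width: 48.9
grasp_force: 62.7
```

play_rows(
  xyz=[
    [-0.1, -0.1, 0.5],
    [0, 0, 0.3],
    [0, 0, 0.1],
    [0, 0, 0],
    [0, 0, 0],
  ],
  delta_rot=[
    [0, 0, 0],
    [0, 0, 0],
    [0, 0, 0],
    [0, 0, 0],
    [0, 0, 0],
  ],
  grip=[0, 0, 0, 0, 0],
)

```text
time_s: 35.4
tool_pos: [539.9, 157.2, 86.4]
tcp_rot: [[-0.068, 0.998, -0.001], [0.998, 0.068, -0.0], [0.0, -0.001, -1.0]]
force: [-3.0, -1.0, 1.9]
gripper_width: 48.9
grasp_force: 63.0
```

Touching. Release and go for the bottle.

play_rows(
  xyz=[
    [0, 0, 0],
    [0, 0, 0],
    [0, 0, 0],
    [0, 0, 0],
    [0, 0, -1.5],
  ],
  delta_rot=[
    [0, 0, 0],
    [0, 0, 0],
    [0, 0, 0],
    [0, 0, 0],
    [0, 0, 0],
  ],
  grip=[0.85, 0.85, 0.85, 0.85, 0.85],
)

```text
time_s: 35.9
tool_pos: [538.9, 157.1, 99.8]
tcp_rot: [[-0.068, 0.998, -0.004], [0.998, 0.068, -0.001], [-0.001, -0.004, -1.0]]
force: [-0.2, 0.5, -0.1]
gripper_width: 72.6
grasp_force: 0.0
```

play_rows(
  xyz=[
    [0, 0, -3],
    [0, 0, -4.5],
    [0, 0, -4.5],
    [0, 0, -2],
    [0, 0, 0],
  ],
  delta_rot=[
    [0, 0, 0],
    [0, 0, 0],
    [0, 0, 0],
    [0, 0, 0],
    [0, 0, 0],
  ],
  grip=[1, 1, 1, 1, 1],
)

```text
time_s: 36.4
tool_pos: [542.6, 157.4, 245.1]
tcp_rot: [[-0.068, 0.998, 0.008], [0.998, 0.068, 0.002], [0.002, 0.008, -1.0]]
force: [1.1, 0.7, -0.8]
gripper_width: 85.3
grasp_force: 0.0
```

Run:
```python
from h import *
st()
P=np.array(r.camera_info("wrist")["pose"]); p,d=r.snapshot("wrist"); cv2.imwrite("pics/w8.png",p[:,:,::-1])
W=cloud("wrist",d,P);q=W.reshape(-1,3)
def f(n,z0,z1,x,y,rad):
    k=q[(q[:,2]>z0)&(q[:,2]<z1)&(np.hypot(q[:,0]-x,q[:,1]-y)<rad)]; print(n,len(k),np.round(np.hstack(cv2.minAreaRect(k[:,:2].astype(np.float32))),1) if len(k) else 0)
f("carton",112,140,540,157,55); f("tin",60,72,625,120,50)
go([(476,-352,240,4)],1,4.5)
```

```text
36.4 [542.6 157.4 245.1] yaw 3.9 F [ 1.1  0.7 -0.8] w 85.3 g 0.0
carton 3498 [537.3 157.5  51.   69.7   3.7]
tin 2226 [624.6 121.4  66.6  66.5  23.4]
xyz [[-4.2, -0.83, 0.02], [-4.2, -0.83, 0.02], [-4.2, -0.83, 0.02], [-4.2, -0.83, 0.02], [-4.2, -0.83, 0.02]]
 rot [[0.0, -0.0, -0.0], [0.0, -0.0, -0.0], [0.0, -0.0, -0.0], [0.0, -0.0, -0.0], [0.0, -0.0, -0.0]] grip [1, 1, 1, 1, 1]
xyz [[-4.2, -0.83, 0.02], [-4.2, -0.83, 0.02], [-4.2, -0.83, 0.02], [-4.2, -0.83, 0.02], [-4.2, -0.83, 0.02]]
 rot [[0.0, -0.0, -0.0], [0.0, -0.0, -0.0], [0.0, -0.0, -0.0], [0.0, -0.0, -0.0], [0.0, -0.0, -0.0]] grip [1, 1, 1, 1, 1]
xyz [[-4.2, -0.84, 0.02], [-4.2, -0.84, 0.02]]
 rot [[0.0, -0.0, -0.0], [0.0, -0.0, -0.0]] grip [1, 1]
```

Carton is back within about 3 mm, yaw 3.7. Now the bottle.

play_rows(
  xyz=[
    [-2.2, -0.5, 0],
    [-4.2, -0.85, 0],
    [-4.2, -0.85, 0],
    [-4.2, -0.85, 0],
    [-4.2, -0.85, 0],
  ],
  delta_rot=[
    [0, 0, 0],
    [0, 0, 0],
    [0, 0, 0],
    [0, 0, 0],
    [0, 0, 0],
  ],
  grip=[1, 1, 1, 1, 1],
)

```text
time_s: 36.95
tool_pos: [512.7, -36.2, 239.4]
tcp_rot: [[-0.069, 0.998, -0.004], [0.998, 0.069, -0.0], [0.0, -0.004, -1.0]]
force: [1.0, -0.5, 0.3]
gripper_width: 85.7
grasp_force: 0.0
```

play_rows(
  xyz=[
    [-4.2, -0.85, 0],
    [-4.2, -0.85, 0],
    [-4.2, -0.85, 0],
    [-4.2, -0.85, 0],
    [-4.2, -0.85, 0],
  ],
  delta_rot=[
    [0, 0, 0],
    [0, 0, 0],
    [0, 0, 0],
    [0, 0, 0],
    [0, 0, 0],
  ],
  grip=[1, 1, 1, 1, 1],
)

```text
time_s: 37.45
tool_pos: [484.9, -248.2, 239.3]
tcp_rot: [[-0.068, 0.998, -0.003], [0.998, 0.068, 0.002], [0.002, -0.003, -1.0]]
force: [0.6, -0.1, -0.3]
gripper_width: 85.1
grasp_force: 0.0
```

play_rows(
  xyz=[
    [-4.2, -0.85, 0],
    [-2.3, -0.3, 0],
    [0, 0, 0],
    [0, 0, 0],
    [0, 0, 0],
  ],
  delta_rot=[
    [0, 0, 0],
    [0, 0, 0],
    [0, 0, 0],
    [0, 0, 0],
    [0, 0, 0],
  ],
  grip=[1, 1, 1, 1, 1],
)

```text
time_s: 37.95
tool_pos: [479.4, -310.9, 240.1]
tcp_rot: [[-0.07, 0.998, -0.002], [0.998, 0.07, 0.003], [0.003, -0.002, -1.0]]
force: [-0.2, -0.3, 1.0]
gripper_width: 85.7
grasp_force: 0.0
```

```bash
python3 -c "
from h import *
st();go([(475.5,-351.5,86,4)],1,4)"
```

```text
37.95 [ 479.4 -310.9  240.1] yaw 4.0 F [-0.2 -0.3  1. ] w 85.7 g 0.0
xyz [[-1.02, -0.16, 3.85], [-1.01, -0.16, 3.85], [-1.01, -0.17, 3.85], [-1.01, -0.17, 3.85]]
 rot [[-0.0, -0.0, 0.0], [-0.0, -0.0, 0.0], [-0.0, -0.0, 0.0], [-0.0, -0.0, 0.0]] grip [1, 1, 1, 1]
```

play_rows(
  xyz=[
    [-2, -0.3, 0],
    [-2, -0.3, 0],
    [0, 0, 0],
    [0, 0, 0],
  ],
  delta_rot=[
    [0, 0, 0],
    [0, 0, 0],
    [0, 0, 0],
    [0, 0, 0],
  ],
  grip=[1, 1, 1, 1],
)

```text
time_s: 38.35
tool_pos: [476.3, -351.6, 240.9]
tcp_rot: [[-0.07, 0.998, -0.0], [0.998, 0.07, 0.002], [0.002, -0.0, -1.0]]
force: [0.1, 0.9, 0.2]
gripper_width: 85.1
grasp_force: 0.0
```

play_rows(
  xyz=[
    [0, 0, 2],
    [0, 0, 3],
    [0, 0, 2],
    [0, 0, 0],
    [0, 0, 0],
  ],
  delta_rot=[
    [0, 0, 0],
    [0, 0, 0],
    [0, 0, 0],
    [0, 0, 0],
    [0, 0, 0],
  ],
  grip=[1, 1, 1, 1, 1],
)

```text
time_s: 38.85
tool_pos: [476.7, -352.0, 171.6]
tcp_rot: [[-0.07, 0.998, 0.0], [0.998, 0.07, 0.001], [0.001, 0.0, -1.0]]
force: [-0.7, -0.2, 0.6]
gripper_width: 85.5
grasp_force: 0.0
```

play_rows(
  xyz=[
    [0, 0, 2],
    [0, 0, 3],
    [0, 0, 2.2],
    [0, 0, 1.2],
    [0, 0, 0],
  ],
  delta_rot=[
    [0, 0, 0],
    [0, 0, 0],
    [0, 0, 0],
    [0, 0, 0],
    [0, 0, 0],
  ],
  grip=[1, 1, 1, 1, 1],
)

```text
time_s: 39.35
tool_pos: [476.0, -352.7, 87.0]
tcp_rot: [[-0.069, 0.998, -0.001], [0.998, 0.069, 0.001], [0.001, -0.001, -1.0]]
force: [-0.5, 0.3, -0.1]
gripper_width: 85.3
grasp_force: 0.0
```

play_rows(
  xyz=[
    [0, 0, 0],
    [0, 0, 0],
    [0, 0, 0],
    [0, 0, 0],
    [0, 0, 0],
  ],
  delta_rot=[
    [0, 0, 0],
    [0, 0, 0],
    [0, 0, 0],
    [0, 0, 0],
    [0, 0, 0],
  ],
  grip=[1, 0, 0, 0, 0],
)

```text
time_s: 39.85
tool_pos: [476.4, -353.9, 88.4]
tcp_rot: [[-0.068, 0.998, 0.002], [0.998, 0.068, -0.001], [-0.001, 0.002, -1.0]]
force: [-0.8, 0.8, 7.1]
gripper_width: 37.4
grasp_force: 60.9
```

play_rows(
  xyz=[
    [0, 0, 0],
    [0, 0, 0],
    [0, 0, 0],
    [0, 0, 0],
  ],
  delta_rot=[
    [0, 0, 0],
    [0, 0, 0],
    [0, 0, 0],
    [0, 0, 0],
  ],
  grip=[0, 0, 0, 0],
)

```text
time_s: 40.25
tool_pos: [476.4, -354.0, 88.3]
tcp_rot: [[-0.068, 0.998, 0.002], [0.998, 0.068, -0.001], [-0.001, 0.001, -1.0]]
force: [-0.3, 0.0, 5.1]
gripper_width: 37.3
grasp_force: 60.8
```

play_rows(
  xyz=[
    [0, 0, -1],
    [0, 0, -3],
    [0, 0, -4.5],
    [0, 0, -4.5],
    [0, 0, -3],
  ],
  delta_rot=[
    [0, 0, 0],
    [0, 0, 0],
    [0, 0, 0],
    [0, 0, 0],
    [0, 0, 0],
  ],
  grip=[0, 0, 0, 0, 0],
)

```text
time_s: 40.75
tool_pos: [476.1, -353.9, 250.6]
tcp_rot: [[-0.068, 0.998, 0.002], [0.998, 0.068, -0.002], [-0.002, 0.002, -1.0]]
force: [0.4, 0.4, -1.5]
gripper_width: 37.2
grasp_force: 60.5
```

```bash
python3 -c "
from h import *
st();go([(541.5,67,245,4)],0,4.3)"
```

```text
40.75 [ 476.1 -353.9  250.6] yaw 3.9 F [ 0.4  0.4 -1.5] w 37.2 g 60.5
xyz [[4.15, 0.94, 0.05], [4.15, 0.94, 0.05], [4.15, 0.94, 0.05], [4.15, 0.94, 0.05], [4.15, 0.94, 0.05]]
 rot [[0.0, 0.0, -0.0], [0.0, 0.0, -0.0], [0.0, 0.0, -0.0], [0.0, 0.0, -0.0], [0.0, 0.0, -0.0]] grip [0, 0, 0, 0, 0]
xyz [[4.15, 0.94, 0.05], [4.15, 0.94, 0.05], [4.15, 0.94, 0.05], [4.15, 0.94, 0.05], [4.15, 0.94, 0.06]]
 rot [[0.0, 0.0, -0.0], [0.0, 0.0, -0.0], [0.0, 0.0, -0.0], [0.0, 0.0, -0.0], [0.0, 0.0, -0.0]] grip [0, 0, 0, 0, 0]
```

play_rows(
  xyz=[
    [2.1, 0.5, 0],
    [4.15, 0.95, 0],
    [4.15, 0.95, 0],
    [4.15, 0.95, 0],
    [4.15, 0.95, 0],
  ],
  delta_rot=[
    [0, 0, 0],
    [0, 0, 0],
    [0, 0, 0],
    [0, 0, 0],
    [0, 0, 0],
  ],
  grip=[0, 0, 0, 0, 0],
)

```text
time_s: 41.25
tool_pos: [505.5, -161.8, 247.1]
tcp_rot: [[-0.068, 0.998, -0.001], [0.998, 0.068, 0.001], [0.001, -0.001, -1.0]]
force: [-0.3, 0.2, -2.1]
gripper_width: 37.0
grasp_force: 60.4
```

play_rows(
  xyz=[
    [4.15, 0.95, 0],
    [4.15, 0.95, 0],
    [4.15, 0.95, 0],
    [4.15, 0.95, 0],
    [4.15, 0.95, 0],
  ],
  delta_rot=[
    [0, 0, 0],
    [0, 0, 0],
    [0, 0, 0],
    [0, 0, 0],
    [0, 0, 0],
  ],
  grip=[0, 0, 0, 0, 0],
)

```text
time_s: 41.75
tool_pos: [538.7, 48.2, 247.2]
tcp_rot: [[-0.068, 0.998, -0.001], [0.998, 0.068, -0.0], [0.0, -0.001, -1.0]]
force: [0.3, 0.1, -1.1]
gripper_width: 37.2
grasp_force: 60.4
```

play_rows(
  xyz=[
    [1.9, 0.35, 0],
    [0, 0, 0],
    [0, 0, 0],
    [0, 0, 0],
  ],
  delta_rot=[
    [0, 0, 0],
    [0, 0, 0],
    [0, 0, 0],
    [0, 0, 0],
  ],
  grip=[0, 0, 0, 0],
)

```text
time_s: 42.15
tool_pos: [541.1, 63.3, 247.4]
tcp_rot: [[-0.065, 0.998, -0.001], [0.998, 0.065, -0.001], [-0.001, -0.001, -1.0]]
force: [0.5, -0.4, -1.5]
gripper_width: 37.3
grasp_force: 60.5
```

```bash
python3 -c "
from h import *
st();go([(541,66,100,4)],0,4)"
```

```text
42.15 [541.1  63.3 247.4] yaw 3.7 F [ 0.5 -0.4 -1.5] w 37.3 g 60.5
xyz [[0.07, 0.0, 3.68], [0.07, 0.0, 3.68], [0.07, 0.0, 3.68], [0.07, 0.0, 3.68]]
 rot [[-0.0, 0.0, -0.1], [-0.0, 0.0, -0.1], [-0.0, 0.0, -0.1], [-0.0, 0.0, -0.1]] grip [0, 0, 0, 0]
```

play_rows(
  xyz=[
    [0, 0, 3],
    [0, 0, 4],
    [0, 0, 4],
    [0, 0, 2.8],
    [0, 0, 0.7],
  ],
  delta_rot=[
    [0, 0, 0],
    [0, 0, 0],
    [0, 0, 0],
    [0, 0, 0],
    [0, 0, 0],
  ],
  grip=[0, 0, 0, 0, 0],
)

```text
time_s: 42.65
tool_pos: [539.1, 63.5, 99.5]
tcp_rot: [[-0.065, 0.998, -0.007], [0.998, 0.065, -0.002], [-0.001, -0.007, -1.0]]
force: [0.1, -0.4, -1.4]
gripper_width: 37.4
grasp_force: 60.5
```

play_rows(
  xyz=[
    [0, 0, 0],
    [0, 0, 0],
    [0, 0, 0],
    [0, 0, 0],
  ],
  delta_rot=[
    [0, 0, 0],
    [0, 0, 0],
    [0, 0, 0],
    [0, 0, 0],
  ],
  grip=[0, 0, 0, 0],
)

```text
time_s: 43.05
tool_pos: [542.5, 65.6, 103.8]
tcp_rot: [[-0.068, 0.998, 0.003], [0.998, 0.068, 0.0], [0.0, 0.003, -1.0]]
force: [0.9, -0.5, -1.2]
gripper_width: 37.2
grasp_force: 60.5
```

play_rows(
  xyz=[
    [0, 0, 0.5],
    [0, 0, 0.3],
    [0, 0, 0.1],
    [0, 0, 0],
    [0, 0, 0],
  ],
  delta_rot=[
    [0, 0, 0],
    [0, 0, 0],
    [0, 0, 0],
    [0, 0, 0],
    [0, 0, 0],
  ],
  grip=[0, 0, 0, 0, 0],
)

```text
time_s: 43.55
tool_pos: [541.3, 65.7, 93.4]
tcp_rot: [[-0.068, 0.998, -0.001], [0.998, 0.068, 0.0], [0.0, -0.001, -1.0]]
force: [-1.0, 0.1, 2.2]
gripper_width: 37.4
grasp_force: 60.8
```

play_rows(
  xyz=[
    [0, 0, 0],
    [0, 0, 0],
    [0, 0, 0],
    [0, 0, 0],
    [0, 0, -1.5],
  ],
  delta_rot=[
    [0, 0, 0],
    [0, 0, 0],
    [0, 0, 0],
    [0, 0, 0],
    [0, 0, 0],
  ],
  grip=[0.85, 0.85, 0.85, 0.85, 0.85],
)

```text
time_s: 44.05
tool_pos: [540.1, 65.6, 106.9]
tcp_rot: [[-0.068, 0.998, -0.004], [0.998, 0.068, -0.001], [-0.0, -0.004, -1.0]]
force: [-0.4, 0.1, -0.4]
gripper_width: 72.7
grasp_force: 0.0
```

play_rows(
  xyz=[
    [0, 0, -3],
    [0, 0, -4.5],
    [0, 0, -4.5],
    [0, 0, -4.5],
    [0, 0, -2],
  ],
  delta_rot=[
    [0, 0, 0],
    [0, 0, 0],
    [0, 0, 0],
    [0, 0, 0],
    [0, 0, 0],
  ],
  grip=[1, 1, 1, 1, 1],
)

```text
time_s: 44.55
tool_pos: [543.4, 65.2, 298.0]
tcp_rot: [[-0.068, 0.998, 0.008], [0.998, 0.068, 0.001], [0.0, 0.008, -1.0]]
force: [0.2, 0.3, -0.1]
gripper_width: 85.7
grasp_force: 0.0
```

play_rows(
  xyz=[
    [0, -3, -3],
    [0, -3, -3],
    [0, 0, 0],
    [0, 0, 0],
    [0, 0, 0],
  ],
  delta_rot=[
    [0, 0, 0],
    [0, 0, 0],
    [0, 0, 0],
    [0, 0, 0],
    [0, 0, 0],
  ],
  grip=[1, 1, 1, 1, 1],
)

```text
time_s: 45.05
tool_pos: [481.6, 61.9, 352.3]
tcp_rot: [[-0.068, 0.998, -0.002], [0.998, 0.068, -0.0], [-0.0, -0.002, -1.0]]
force: [-0.1, 0.2, -0.4]
gripper_width: 85.5
grasp_force: 0.0
```

Run:
```python
from h import *
st()
P=np.array(r.camera_info("wrist")["pose"]); p,d=r.snapshot("wrist"); cv2.imwrite("pics/w9.png",p[:,:,::-1])
W=cloud("wrist",d,P);q=W.reshape(-1,3)
def f(n,z0,z1,x,y,rad):
    k=q[(q[:,2]>z0)&(q[:,2]<z1)&(np.hypot(q[:,0]-x,q[:,1]-y)<rad)]; print(n,len(k),np.round(np.hstack(cv2.minAreaRect(k[:,:2].astype(np.float32))),1) if len(k) else 0)
f("carton",112,140,540,157,50); f("tin",60,72,625,120,50); f("cap",140,170,541,67,30); f("plug",34,44,472,419,70)
```

```text
45.05 [481.6  61.9 352.3] yaw 3.9 F [-0.1  0.2 -0.4] w 85.5 g 0.0
carton 2370 [537.2 156.7  51.   69.4   4. ]
tin 1619 [624.4 121.4  66.2  65.9   3.8]
cap 442 [539.8  67.2  28.6  28.    2.2]
plug 0 0
```

View pics/w9.png

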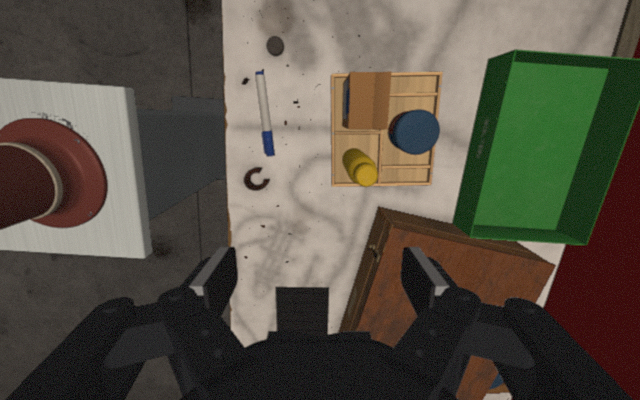

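Carton (368,100), bottle (365,170) and tin (414,131) all stand in their bays, each within about 3 mm of its target. Handing in.

```bash
python3 -c "
from workcell import r
print(r.job_done())"
```

```text
the job is handed in; nothing more can be done
None
```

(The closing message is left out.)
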